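# Hang the polisher on the spring hanger

### The job

Hang the polisher on the spring hanger, working by the hanger's side handle only: draw the hook down beside the wire bail of the polisher standing in its rest, and press it gently sideways onto the bail until the bail is right inside the hook's sprung gate. Then, still holding the handle, ease the hook up until it is fully up with the polisher hanging from it clear of the rest and the gate shut, and let go, leaving it hanging still. Do not touch the polisher with the gripper, ram the hook against it (keep under 15 N) or let the hook fly up, and leave everything else on the bench where it is.

Things in the scene. Friction and masses are not known exactly. Their poses are not given: they have to be found in the camera images.
- gantry: Fixed green steel portal: two 40 mm square posts 800 mm apart, carrying an I-rail 50 mm wide whose underside is 610 mm over the bench. Origin on the bench midway between the posts; y runs along the rail (to the robot's left), x across it away from the robot, z up. Everything of the hanger keeps these axes.
- hanger: Trolley that rolls freely along the rail (about 1 N of drag) with a grey spring housing below it: upright tube 47 mm across, from 366 to 587 mm over the bench. It carries the drop rod, hook and gate. Origin on the bench level under the rod's axis; axes as the gantry's.
- handle (a point): Middle of the black level grip of the hanger's side handle, 18 mm thick, 50 mm long, pointing towards the robot (-x), a 25 mm ball 31 mm further out. Rigid with the hook: 88 mm to -x of and 70 mm above bowl; 340 mm over the bench when up. Housing tube: 65 mm to +x, from 26 mm higher up. Grip from above with the hand leaning back to the robot by 30 to 40 degrees.
- bowl (a point): Centre of the bowl of the steel snap hook (7 mm wire, lying in the gantry's y-z plane). To the wire's centre line the spine is at y = -15 mm, the nose at y = +15 mm, ending 15 mm above this point. The seat below is vee'd; the hook reaches 20.5 mm below this point. A bar hanging in the hook centres itself 8.5 mm below this point: let the hook give way sideways as it takes the load.
- drop (a joint): How far the hook is drawn down, m: 0 = fully up (bowl 270 mm over the bench), stop at 0.125. The spring pulls it up with about 7 N at 0, rising to about 10 N at the stop; it lifts the polisher fully up.
- gate (a joint): Sprung gate of the hook, rad: 0 = shut, 0.52 = stop, open. A 4.4 mm wire 40 mm long, hinged 48 mm above bowl, its free end behind the nose. The bail's bar, pressed in level with mouth, swings it inward with 2 to 4 N; at the stop the push turns stiff and the bar is inside the nose by 3 to 9 mm. As the hook then rises, the bar drops into the bowl and the gate shuts above it.
- polisher: Straight polisher standing nose down in its rest: 141 mm tall, 50 mm across, loose, about 0.5 kg. Origin at the centre of its underside, z up. On top it has a wire bail (see pivot).
- rest: Fixed hardwood block 74 mm square and 43 mm high on a 84 x 120 mm steel plate under the rail, with a bored socket 35 mm deep that holds the polisher's nose with little play: pushed at the bail, it rocks by about 0.05 rad. Origin at the centre of its underside, z up.
- former: Bystander: turned wooden former, 80 mm across, 62 mm tall. Origin at its underside.
- bell: Bystander: spun brass bell, 72 mm across, 68 mm tall. Origin at its underside.
- blank: Bystander: wood block 100 x 55 x 45 mm. Origin at its underside.
- bowl_turned: Bystander: dark turned bowl, 120 mm across, 45 mm tall. Origin at its underside.
- pan: Bystander: shallow spun steel dish, 170 mm across, 22 mm tall. Origin at its underside.
- tin: Bystander: plain tin, 76 mm across, 85 mm tall. Origin at its underside.
- gouge: Bystander: wood-handled turning tool lying flat, 260 mm long. Origin at its middle.
- mouth (a point): Point in the hook's mouth, on the shut gate, 24 mm above bowl and 9.5 mm to +y of it: where the bail's bar is best pressed in (2 to 5 mm higher or lower will do). The mouth looks to +y and the polisher always stands on that side. It is open from 15 to 48 mm above bowl.
- pivot (a point): Pivot of the polisher's 6 mm wire bail, on the polisher's axis, 126 mm above its origin. The bail's straight top bar, 50 mm long along x, is 70 mm from here. The bail is set stiffly (slips at 30 N) and leans by up to 0.35 rad to either side: its bar is up to 24 mm to -y or +y of this point, 66 to 70 mm above. The lean is not measured: find the bar by feel or sight.
Not all that is in view belongs to the job. Leave any turquoise look-alike of the rest alone. Of the things that look like the polisher, the smaller one is meant.

How it is judged:
By the outcome, as a careful person would: the job done as asked, in the order asked, and still so for the second after the job is handed in, with the robot touching nothing.
It also fails if it takes over 62 s, if anything falls off the work surface, if the arm or the gripper's body presses on something with over 40 N, if the wrist force passes 120 N, or if a joint passes its speed limit or range.

### The arm

A 7-joint arm with a two-finger parallel gripper is mounted at the origin on the work surface. World frame = base frame: x ahead of the robot, y to its left, z up, the work surface at z = 0. Lengths are in m, angles in rad, forces in N, time in s.
With the tool pointing down it reaches from about 0.4 to 0.85 m from the base axis. Payload 4.4 kg.
Tool frame: the origin (TCP) lies on the mounting face of the last link; the fingertips stand 199 mm ahead of it and the grasp point (between the pads) lies 180 mm ahead of it (tip_reach is the x of the fingertips in the tool frame, in m); x points along the fingers, y is the direction in which the jaws open and shut, and the axes are right-handed (so a half turn about x gives the same grasp; the last joint's range is limited). The gripper opens to 94 mm and grips with 3 to 60 N. Pads are 16 mm wide; open, the fingers measure 119 mm over their backs; the gripper's body (75 mm by 177 mm) begins 78 mm behind the grasp point.
Start: joints at [-1.257, 0.628, 0.038, 1.517, -0.027, 0.996, -0.02], TCP at [0.241, 0.604, 0.405] pointing down, gripper open.
Joint ranges: [-3.06, 3.06], [-0.37, 2.12], [-1.25, 1.32], [0.18, 2.47], [-1.1, 4.24], [0.23, 1.98], [-2.94, 2.94]. Speed limits (rad/s): [2.57, 2.57, 3.14, 3.14, 3.14, 3.14, 3.14].

### API

Orientations are given as a unit quaternion [w, x, y, z].
In Python, from workcell import * gives the robot as it stands.
- The arm moves only by the tool send_rows, never from a script. Its argument "steps" is one flat list of numbers, 7 for each row, row after row: the shift along the tool's x, y, z in cm, then the turn, a rotation vector about the tool's x, y, z in rad, then the finger opening in cm, from 0 to 9.4. In form: [dx, dy, dz, wx, wy, wz, gripper, dx, dy, dz, wx, wy, wz, gripper, ...]. A call has 1 to 8 rows; each row shifts and turns the commanded pose from where the row before left it, along the tool's axes as they then stand; what a row does not reach is not made up. A row lasts 1/10 s, in which the tool goes at most 50 mm and 8.59 degrees, less where a joint would pass 70% of its speed; a pose out of reach is approached as far as the arm can. A call with a gripper value outside its range is refused whole. The fingers move at their own pace and stop on an object; "grip_force" is the grip in N (left out, the last holds). Time passes only in rows, so rows that do not move let the fingers close. It gives the time, the measured TCP pose, the force and the opening at its end, in the units of the state.
- read_state(): the state, without advancing time (a new reading comes with each control period).
- get_image(name): name is "scene" or "top" or "wrist"; returns a dict with "image" (400x640x3 uint8, red, green, blue), "mtx" (3x3 intrinsics, pixels), "origin" and "orientation" of the camera in the world. Camera axes: x right, y down, z forward; pixel columns grow to the right and rows downward; lengths in m; the calibration is good to about 2 mm. A picture is of the moment at which its call begins. There is no depth.
- hand_in(): hands the job in, once; it reports no verdict.
The state is a dict: "time": time; "q": joint angles; "qd": joint speeds; "tau": joint torques, N m; "ee_pos": TCP position; "tcp_rot": TCP orientation; "wrist_force": force on the tool from outside, world axes, zero at the start; "ft_torque": the same for the moment, N m; "width": finger opening in m.
Only numpy, scipy, OpenCV 4.12 (cv2) and the standard library are available. Lean on these libraries where they do the work, as an engineer would, in place of code of your own. Each camera call takes 0.05 s, during which the arm holds its last target.

## Working session

There is one attempt and no reset: what is moved stays moved. The work goes in short steps, Python scripts to look and compute and a tool call to move; the robot and the scene stay as the last step left them, time stands still between calls to the robot, and variables do not carry over. Pictures are saved under pics/ and viewed, and the job is handed in when it is done.

Besides the shell and the picture viewer there is one more tool, called after ">>>" as name(argument=value, ...) on one line, values as JSON. send_rows: Moves the arm, as the interface text tells. Its arguments: {"type":"object","properties":{"steps":{"type":"array","items":{"type":"number"}},"grip_force":{"type":"number"}},"required":["steps"]}

```bash
ls; mkdir -p pics
python3 - <<'E'
from workcell import *
import cv2,json
s=read_state()
print({k:(v if not hasattr(v,'tolist') else v.tolist()) for k,v in s.items()})
for n in ["scene","top","wrist"]:
    d=get_image(n); cv2.imwrite(f"pics/{n}0.png",d["image"][:,:,::-1]); print(n,d["mtx"],d["origin"],d["orientation"])
E
```

```text
pics
{'time': 0.0, 'q': [-1.2567995074658693, 0.6293403106953209, 0.038473567895799865, 1.5183438829522091, -0.026972357205086245, 0.9963030412970838, -0.020006784098844155], 'qd': [0.00038920944982497643, -0.00021627274555301819, -0.0008934868012566791, -4.989978140490655e-05, 0.001594063418653378, -0.0017166893472921414, 0.001217056060446242], 'tau': [0.00045733377191936597, -54.975178241729736, 1.143881231546402, -18.664541244506836, -0.05210084840655327, 0.023459314252249897, 0.00015230583812808618], 'ee_pos': [0.24085583781640704, 0.603419409976929, 0.40376585509936724], 'tcp_rot': [0.6942917107799479, 0.13282332563204774, 0.6944962738131324, -0.13413392624526793], 'wrist_force': [0.4052590429286063, 0.8216066129938959, 0.08548400510819812], 'ft_torque': [0.032111166420055674, -0.02989804205595874, -0.02433240591609046], 'width': 0.09371292642185175}
scene [[453.07135052   0.         316.74255116]
 [  0.         453.07135052 203.12631995]
 [  0.           0.           1.        ]] [ 1.03816121 -0.44316744  1.29159866] [-0.26249478  0.86552938  0.41067553 -0.11532992]
top [[455.76179264   0.         315.13628085]
 [  0.         455.76179264 196.94599067]
 [  0.           0.           1.        ]] [0.34218606 0.01972648 1.40122286] [-0.04903257  0.70598148 -0.70494479  0.04731602]
wrist [[306.64980841   0.         320.10248055]
 [  0.         306.64980841 204.97831548]
 [  0.           0.           1.        ]] [0.1783661  0.62856248 0.38446125] [0.09751247 0.82213913 0.55705569 0.06532638]
```

View pics/scene0.png

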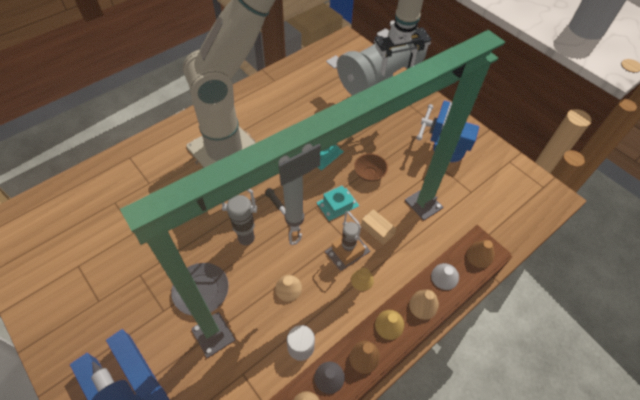

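View pics/top0.png

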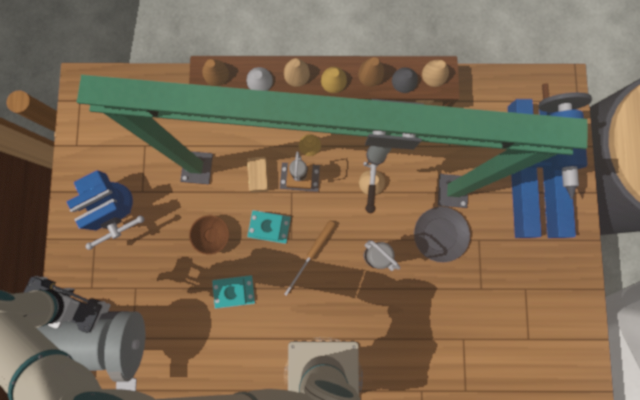

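View pics/wrist0.png

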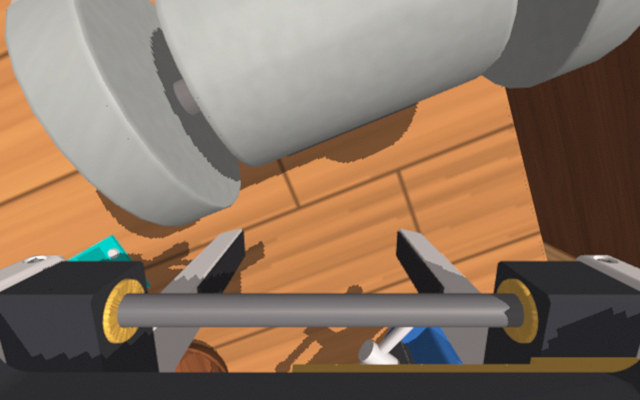

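```bash
cat > h.py <<'E'
from workcell import *
import numpy as np, cv2, pickle
from scipy.spatial.transform import Rotation as R
def rot(q): return R.from_quat([q[1],q[2],q[3],q[0]]).as_matrix()
def load(n): return pickle.load(open(f"pics/{n}.pkl","rb"))
def snap(cam,name):
    d=get_image(cam); pickle.dump(d,open(f"pics/{name}.pkl","wb")); return d
def ray(d,u,v):
    M=np.array(d["mtx"]); r=rot(d["orientation"])@np.array([(u-M[0,2])/M[0,0],(v-M[1,2])/M[1,1],1]); return np.array(d["origin"]),r
def atz(d,u,v,z):
    o,r=ray(d,u,v); return o+r*(z-o[2])/r[2]
def tri(d1,p1,d2,p2):
    o1,r1=ray(d1,*p1);o2,r2=ray(d2,*p2)
    r1=r1/np.linalg.norm(r1); r2=r2/np.linalg.norm(r2)
    t=np.linalg.lstsq(np.c_[r1,-r2],o2-o1,rcond=None)[0]
    a=o1+r1*t[0];b=o2+r2*t[1]; return (a+b)/2,np.linalg.norm(a-b)
def proj(d,P):
    P=np.atleast_2d(P); c=(P-np.array(d["origin"]))@rot(d["orientation"]); M=np.array(d["mtx"])
    return np.c_[c[:,0]/c[:,2]*M[0,0]+M[0,2],c[:,1]/c[:,2]*M[1,1]+M[1,2]]
def crop(d,x0,y0,x1,y1,s,name):
    im=d["image"][y0:y1,x0:x1,::-1]; im=cv2.resize(im,None,fx=s,fy=s,interpolation=cv2.INTER_CUBIC); cv2.imwrite(f"pics/{name}.png",im)
E
python3 - <<'E'
from h import *
a=snap("scene","s1");b=snap("top","t1")
crop(a,200,130,400,280,4,"s1c"); crop(b,230,110,430,260,4,"t1c")
E
```

```text
(no output)
```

View pics/s1c.png

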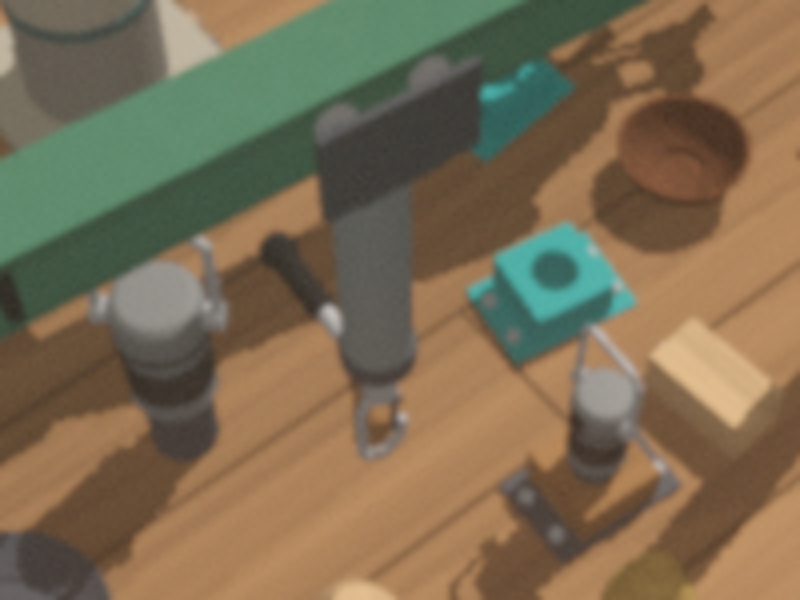

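View pics/t1c.png

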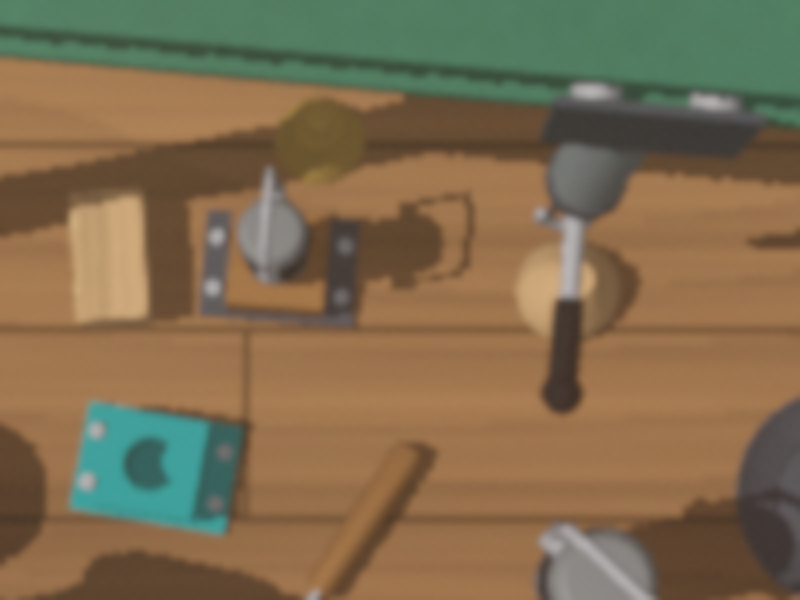

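Run:
```python
from h import *
a=load("s1");b=load("t1")
crop(b,160,130,260,205,6,"c1"); crop(b,410,150,510,225,6,"c2"); crop(a,330,190,400,280,6,"c3"); crop(a,175,290,275,365,6,"c4"); crop(a,380,170,480,245,6,"c5")
# stack
ims=[cv2.imread(f"pics/c{i}.png") for i in (1,2,4,5)]
cv2.imwrite("pics/cc.png",cv2.resize(np.vstack([np.hstack(ims[:2]),np.hstack(ims[2:])]),(800,600)))
S=lambda u,v:(200+u/4,130+v/4); T=lambda u,v:(230+u/4,110+v/4)
print("ball",tri(a,S(275,248),b,T(562,393)))
print("gripInner",tri(a,S(328,315),b,T(570,300)))
print("barfar/near",tri(a,S(592,330),b,T(268,172)),tri(a,S(640,385),b,T(268,275)))
print("bar at .203 top",atz(b,*T(268,172),.203),atz(b,*T(266,275),.203))
print("poltop",tri(a,S(605,392),b,T(273,232)))
for p in [(212,210),(358,220),(356,325),(202,315)]: print("plate",atz(b,*T(*p),.005))
```

```text
ball (array([ 0.46150872, -0.10712531,  0.33910152]), np.float64(0.0005733589473323479))
gripInner (array([ 0.5189112 , -0.11144124,  0.3335499 ]), np.float64(0.005190545898073167))
barfar/near (array([0.60607947, 0.05939746, 0.25706484]), np.float64(0.02403313918330118)) (array([0.58611252, 0.09319309, 0.11292825]), np.float64(0.0458891881705212))
bar at .203 top [0.62583566 0.07174895 0.203     ] [0.5555451  0.07258865 0.203     ]
poltop (array([0.597804  , 0.07209294, 0.14441077]), np.float64(0.003956539998605995))
plate [0.64229153 0.12388774 0.005     ]
plate [0.63445916 0.00982012 0.005     ]
plate [0.55159023 0.01134176 0.005     ]
plate [0.55927456 0.13070911 0.005     ]
```

View pics/cc.png

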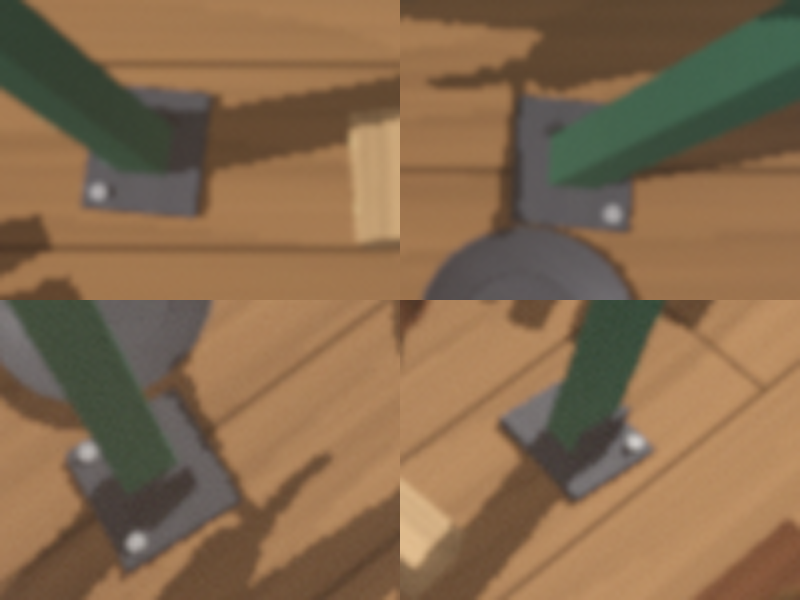

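View pics/c3.png

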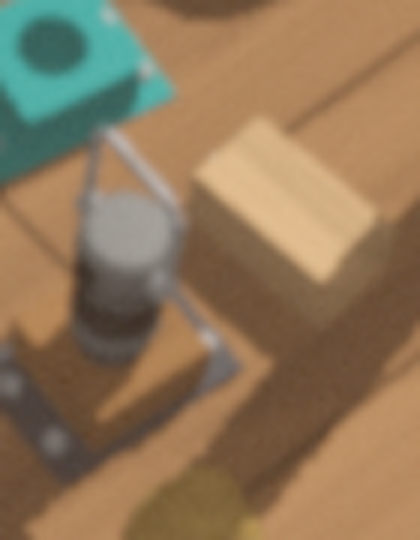

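Run:
```python
from h import *
a=load("s1");b=load("t1")
crop(b,270,135,330,195,10,"c6")
T=lambda u,v:(230+u/4,110+v/4)
print("near",tri(a,(347.5,212),b,T(268,275)),"far",tri(a,(360,225.8),b,T(268,172)))
for p in[(347.5,212),(360,225.8)]: print(atz(a,*p,.203))
# post plates: cc.png scale: each 600x450->400x300 => 4/px
f=lambda x0,y0,u,v:(x0+u/4,y0+v/4)
pl=[f(160,130,*p) for p in[(212,93),(200,216),(82,206)]]
pr=[f(410,150,u-400,v) for u,v in[(518,93),(630,230),(518,215)]]
for p in pl+pr: print(p,atz(b,*p,.008))
ps=[f(175,290,u,v-300) for u,v in[(240,498),(125,570),(66,460),(178,395)]]
qs=[f(380,170,u-400,v-300) for u,v in[(573,500),(653,450),(500,420)]]
for p in ps+qs: print('s',p,atz(a,*p,.008))
```

```text
near (array([0.56328348, 0.07773782, 0.18296771]), np.float64(0.013864722018984366)) far (array([0.62820594, 0.07311424, 0.19638322]), np.float64(0.0026497302264218716))
[0.57539459 0.07425017 0.203     ]
[0.63134577 0.0711622  0.203     ]
(213.0, 153.25) [0.6709137  0.34301729 0.008     ]
(210.0, 184.0) [0.57342752 0.34919023 0.008     ]
(180.5, 181.5) [0.58117212 0.44101252 0.008     ]
(439.5, 173.25) [ 0.60814323 -0.36284747  0.008     ]
(467.5, 207.5) [ 0.50122725 -0.44505428  0.008     ]
(439.5, 203.75) [ 0.51272159 -0.3594656   0.008     ]
s (235.0, 339.5) [ 0.61072374 -0.36324998  0.008     ]
s (206.25, 357.5) [ 0.60206654 -0.45230986  0.008     ]
s (191.5, 330.0) [ 0.50993375 -0.44390113  0.008     ]
s (219.5, 313.75) [ 0.51979264 -0.35619485  0.008     ]
s (423.25, 220.0) [0.67446182 0.34219786 0.008     ]
s (443.25, 207.5) [0.68312277 0.43156704 0.008     ]
s (405.0, 200.0) [0.57995005 0.35231765 0.008     ]
```

View pics/c6.png

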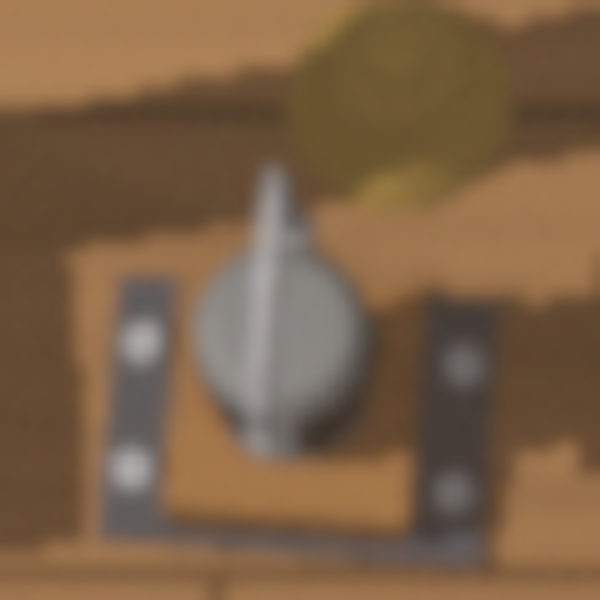

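```bash
cat >> h.py <<'E'
psi=-0.089
EX=np.array([np.cos(psi),np.sin(psi),0]);EY=np.array([-np.sin(psi),np.cos(psi),0]);EZ=np.array([0,0,1.])
def Rt(lean,sgn):
    x=np.sin(lean)*EX-np.cos(lean)*EZ; y=sgn*EY; return np.c_[x,y,np.cross(x,y)]
SG=-1
def need(grasp,lean=0.6,sgn=None):
    s=read_state(); C=rot(s["tcp_rot"]); T=Rt(lean,sgn or SG)
    rv=R.from_matrix(C.T@T).as_rotvec()
    tcp=np.array(grasp)-0.18*T[:,0]
    return np.round(rv,3), np.round(T.T@(tcp-np.array(s["ee_pos"]))*100,2), np.round(C.T@(tcp-np.array(s["ee_pos"]))*100,2)
def st():
    s=read_state(); C=rot(s["tcp_rot"]); g=np.array(s["ee_pos"])+.18*C[:,0]
    G=np.c_[EX,EY,EZ]; f=np.array(s["wrist_force"])
    print("t",round(s["time"],2),"grasp",g.round(4),"F gantry",(G.T@f).round(2),"w",round(s["width"],4)); return s,g,C
HANDLE=np.array([.4924,-.1099,.340])
E
python3 - <<'E'
from h import *
s=read_state(); C=rot(s["tcp_rot"]);print(C.round(3)); d=load("t1")
w=get_image("wrist"); print("cam in tool",C.T@(np.array(w["origin"])-np.array(s["ee_pos"])), (C.T@rot(w["orientation"])).round(2))
for sg in(1,-1):print(sg,need(HANDLE,.6,sg))
E
```

```text
[[-0.     0.371  0.929]
 [-0.001  0.929 -0.371]
 [-1.    -0.001  0.   ]]
cam in tool [ 0.01940704  0.00016371 -0.06737302] [[-0.   -0.23  0.97]
 [ 1.   -0.    0.  ]
 [ 0.    0.97  0.23]]
1 (array([-0.282, -0.596,  0.088]), array([  5.04, -68.83,  22.27]), array([ -8.38, -59.86,  40.07]))
-1 (array([2.733, 0.125, 0.846]), array([  5.04,  68.83, -22.27]), array([ -8.38, -59.86,  40.07]))
```

>>> send_rows(steps=[-5,0,0,0,0,0,9.4,-5,0,0,0,0,0,9.4,0,0,0,-0.056,-0.119,0.018,9.4,0,0,0,-0.056,-0.119,0.018,9.4,0,0,0,-0.056,-0.119,0.018,9.4,0,0,0,-0.056,-0.119,0.018,9.4,0,0,0,-0.056,-0.119,0.018,9.4,0,0,0,0,0,0,9.4])

```text
time: 1.1
ee_pos: [0.2387, 0.6041, 0.5037]
tcp_rot: [0.884, 0.021, 0.466, -0.038]
wrist_force: [0.5, -0.6, -0.2]
width: 0.0939
```

```bash
sed -i 's/^SG=-1/SG=1/' h.py
python3 - <<'E'
from h import *
st()
T=Rt(.6,1)
print(need(HANDLE-0.08*T[:,0])); print(read_state()["q"])
E
```

```text
t 1.1 grasp [0.34   0.5955 0.3551] F gantry [ 0.56 -0.52 -0.24] w 0.0939
(array([ 0.002, -0.   , -0.002]), array([  5.36, -68.87,  16.85]), array([  5.18, -68.91,  16.74]))
[-1.5293722   0.54241844  0.22872093  1.49776327  0.54412719  1.08303513
 -0.10658595]
```

>>> send_rows(steps=[0.34,-4.3,1.05,0,0,0,9.4,0.34,-4.3,1.05,0,0,0,9.4,0.34,-4.3,1.05,0,0,0,9.4,0.34,-4.3,1.05,0,0,0,9.4,0.34,-4.3,1.05,0,0,0,9.4,0.34,-4.3,1.05,0,0,0,9.4,0.34,-4.3,1.05,0,0,0,9.4,0.34,-4.3,1.05,0,0,0,9.4])

```text
time: 1.9
ee_pos: [0.2947, 0.2513, 0.5289]
tcp_rot: [0.883, 0.024, 0.467, -0.04]
wrist_force: [0.3, 0.0, -0.4]
width: 0.0938
```

>>> send_rows(steps=[0.34,-4.3,1.05,0,0,0,9.4,0.34,-4.3,1.05,0,0,0,9.4,0.34,-4.3,1.05,0,0,0,9.4,0.34,-4.3,1.05,0,0,0,9.4,0.34,-4.3,1.05,0,0,0,9.4,0.34,-4.3,1.05,0,0,0,9.4,0.34,-4.3,1.05,0,0,0,9.4,0,0,0,0,0,0,9.4])

```text
time: 2.7
ee_pos: [0.3409, -0.0588, 0.5498]
tcp_rot: [0.883, 0.028, 0.466, -0.043]
wrist_force: [0.4, 1.7, 0.8]
width: 0.0936
```

Run:
```python
from h import *
st()
T=Rt(.6,1)
print(need(HANDLE-0.08*T[:,0])); print(read_state()["q"])
w=snap("wrist","w1"); cv2.imwrite("pics/w1.png",w["image"][:,:,::-1])
print("handle proj",proj(w,[HANDLE,HANDLE-.031*EX,HANDLE+.088*EX-.07*EZ]))
```

```text
t 2.7 grasp [ 0.442  -0.0678  0.4012] F gantry [0.28 1.71 0.79] w 0.0936
(array([-0.016, -0.001, -0.   ]), array([ 0.1 , -3.75,  0.98]), array([ 0.09, -3.73,  1.04]))
[-1.1264478  -0.36941306  0.83461001  2.26790343  0.78207804  0.67461256
  0.70351874]
handle proj [[274.52368241 228.30740012]
 [269.4099631  202.87327972]
 [288.95689367 227.22716737]]
```

View pics/w1.png

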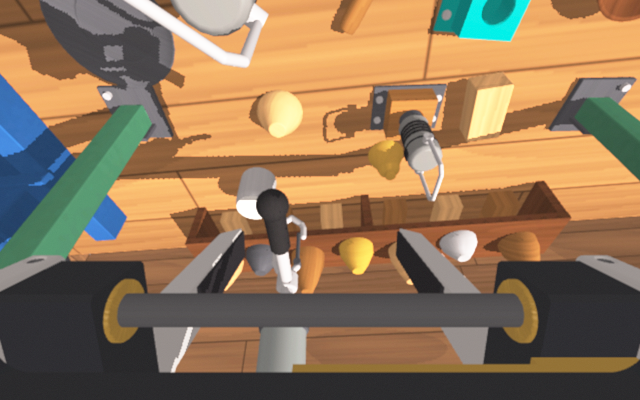

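>>> send_rows(steps=[0,-0.9,1.0,-0.016,0.05,0,9.4,0,-0.9,1.0,0,0,0,9.4,0,-0.9,1.0,0,0,0,9.4,0,-0.9,1.0,0,0,0,9.4,0,0,0,0,0,0,9.4,0,0,0,0,0,0,9.4])

```text
time: 3.35
ee_pos: [0.3717, -0.0906, 0.5707]
tcp_rot: [0.872, 0.016, 0.489, -0.034]
wrist_force: [-0.0, -0.3, -0.3]
width: 0.094
```

```bash
sed -i 's/lean=0.6/lean=0.55/' h.py
python3 - <<'E'
from h import *
st()
print(need(HANDLE)); print(np.round(read_state()["q"],3))
w=snap("wrist","w2"); cv2.imwrite("pics/w2.png",w["image"][:,:,::-1])
print("handle proj",proj(w,[HANDLE,HANDLE-.031*EX,HANDLE+.088*EX-.07*EZ]))
b=snap("top","t2");cv2.imwrite("pics/t2.png",b["image"][:,:,::-1])
E
```

```text
t 3.35 grasp [ 0.4653 -0.0984  0.4172] F gantry [-0.01 -0.28 -0.26] w 0.094
(array([ 0.014, -0.001, -0.003]), array([ 8.04, -0.85, -1.66]), array([ 8.04, -0.85, -1.67]))
[-1.2   -0.361  1.003  2.145  0.653  0.734  0.961]
handle proj [[308.59882946 196.12082676]
 [308.01687119 165.24960634]
 [311.48955756 209.87696746]]
```

View pics/w2.png

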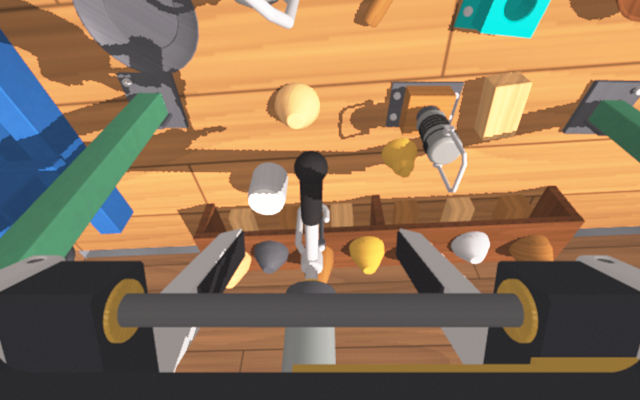

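Run:
```python
from h import *
w=load("w2"); crop(w,400,90,500,210,5,"w2c")
```

```text
(no output)
```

View pics/w2c.png

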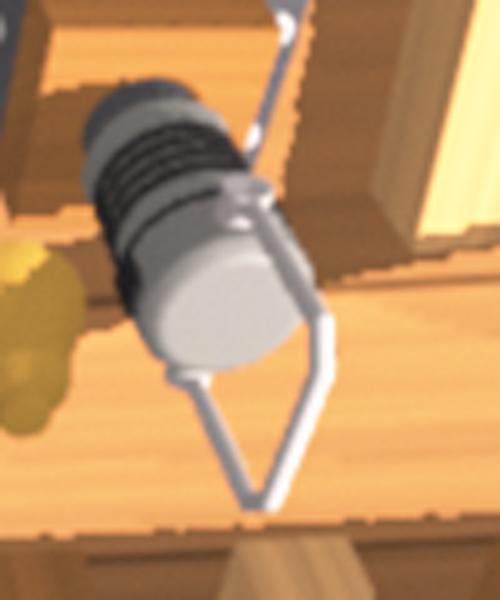

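Run:
```python
from h import *
from scipy.optimize import least_squares
w=load("w2");a=load("s1");b=load("t1")
near=[(w,(465,156)),(a,(347.5,212)),(b,(296.2,176))]; far=[(w,(452.4,190)),(a,(360,225.8)),(b,(297.3,153))]
print("far w-a",tri(w,far[0][1],a,far[1][1]),"w-b",tri(w,far[0][1],b,far[2][1]))
print("near w-a",tri(w,near[0][1],a,near[1][1]))
print(atz(w,465,156,.204),atz(w,452.4,190,.204))
print("near boss",atz(w,448,131,.134),"far boss",atz(w,438,165,.134))
G=np.c_[EX,EY,EZ]
def res(p):
    c=p[:3];r=[]
    for lst,s in((near,-1),(far,1)):
        P=c+s*.025*EX
        for d,q in lst:
            e=(proj(d,P)[0]-q)/d["mtx"][0][0]
            if d is b and s==-1: e[1]=0
            r+=list(e)
    return np.array(r)*1000
o=least_squares(res,[.6,.07,.2]);print(o.x,o.fun.round(1))
print("bar gantry y rel", EY@(o.x-np.array([.597,.069,0])))
```

```text
far w-a (array([0.62888801, 0.07490828, 0.19678437]), np.float64(0.0014640358531594457)) w-b (array([0.6253518 , 0.07213689, 0.20175286]), np.float64(0.0027525027787293314))
near w-a (array([0.57186477, 0.07870901, 0.19499639]), np.float64(0.0011831314883298978))
[0.56517939 0.07475096 0.204     ] [0.62235958 0.07208439 0.204     ]
near boss [0.57238378 0.07542323 0.134     ] far boss [0.63303688 0.07299829 0.134     ]
[0.59874271 0.07613554 0.19785629] [-1.4  8.2  1.3 -0.4 -3.8  0.  -0.6 -7.6 -2.9 -3.2 -2.3  2.7]
bar gantry y rel 0.0072621984421476085
```

>>> send_rows(steps=[1.6,-0.12,-0.33,0.014,0,0,9.4,1.6,-0.12,-0.33,0,0,0,9.4,1.6,-0.12,-0.33,0,0,0,9.4,1.6,-0.12,-0.33,0,0,0,9.4,1.6,-0.12,-0.33,0,0,0,9.4,0,0,0,0,0,0,9.4,0,0,0,0,0,0,9.4])

```text
time: 4.15
ee_pos: [0.3883, -0.0965, 0.502]
tcp_rot: [0.873, 0.022, 0.487, -0.039]
wrist_force: [-0.2, 0.4, 0.2]
width: 0.094
```

Run:
```python
from h import *
st()
H=HANDLE+[0,.0025,0]
print(need(H)); print(np.round(read_state()["q"],3))
w=snap("wrist","w3"); cv2.imwrite("pics/w3.png",w["image"][:,:,::-1])
print("handle proj",proj(w,[H,H-.031*EX]))
```

```text
t 4.15 grasp [ 0.4825 -0.1049  0.3489] F gantry [-0.28  0.39  0.19] w 0.094
(array([-0.001,  0.003, -0.   ]), array([ 1.28, -0.16,  0.45]), array([ 1.28, -0.16,  0.45]))
[-1.486 -0.374  1.323  2.257  0.907  0.581  0.722]
handle proj [[316.98657914 252.15136747]
 [316.52777282 217.4454204 ]]
```

View pics/w3.png

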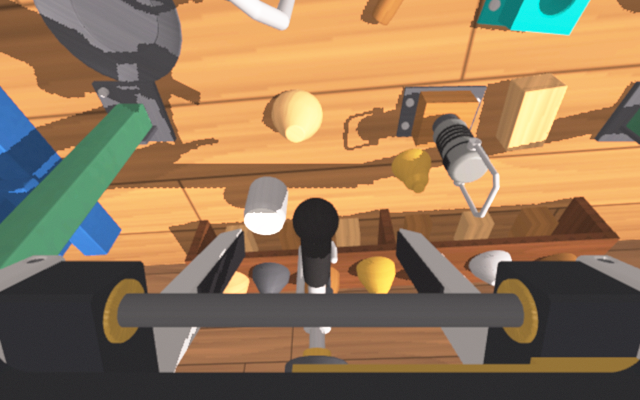

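```bash
cat > kin.py <<'E'
from h import *
from scipy.optimize import least_squares
import itertools
s=read_state()
data=[([-1.2567995,.6293403,.0384736,1.5183439,-.0269724,.996303,-.0200068],[.2408558,.6034194,.4037659],[0.6942917,0.1328233,0.6944963,-0.1341339]),
([-1.5293722,0.54241844,0.22872093,1.49776327,0.54412719,1.08303513,-0.10658595],[.2387,.6041,.5037],[.884,.021,.466,-.038]),
([-1.1264478,-0.36941306,0.83461001,2.26790343,0.78207804,0.67461256,0.70351874],[.3409,-.0588,.5498],[.883,.028,.466,-.043]),
([-1.2,-.361,1.003,2.145,.653,.734,.961],[.3717,-.0906,.5707],[.872,.016,.489,-.034]),
(s["q"],s["ee_pos"],s["tcp_rot"])]
def fk(p,sg,q):
    A=np.eye(3);t=np.array([0,0,p[0]])
    rz=lambda a:R.from_euler('z',a).as_matrix(); ry=lambda a:R.from_euler('y',a).as_matrix()
    A=rz(p[4]+sg[0]*q[0])@ry(sg[1]*q[1])@rz(sg[2]*q[2]); t=t+A@[p[5],0,p[1]]
    A=A@ry(sg[3]*q[3]); 
    A=A@rz(sg[4]*q[4]); t=t+A@[p[6],0,p[2]]
    A=A@ry(sg[5]*q[5]); t=t+A@[p[7],0,p[3]]
    A=A@rz(sg[6]*q[6]+p[8])
    return A,t
def res(p,sg):
    r=[]
    for q,x,o in data:
        A,t=fk(p,sg,q); r+=list((t-x)*10)
        r+=list((A[:,2]-rot(o)[:,0])*1)
    return r
if __name__=="__main__":
    out=[]
    for b in itertools.product([1,-1],repeat=3):
        sg=[b[0],1,b[1],1,b[2],1,1]
        for az in(0,1.57,-1.57,3.14):
          o=least_squares(res,[.33,.4,.4,.1,az,0,0,0,0],args=(sg,)); out.append((o.cost,sg,o.x.round(4)))
    out.sort(key=lambda z:z[0])
    for z in out[:3]:print(z)
E
python3 kin.py
```

```text
(np.float64(0.004925387203239245), [-1, 1, -1, 1, -1, 1, 1], array([ 3.47300e-01,  5.58700e-01,  4.10300e-01,  1.87900e-01,
       -4.01000e-02,  1.26000e-02, -2.57000e-02,  4.45000e-02,
       -3.78502e+01]))
(np.float64(0.00492538720354459), [-1, 1, -1, 1, -1, 1, 1], array([ 0.3473,  0.5587,  0.4103,  0.1879, -0.0401,  0.0126, -0.0257,
        0.0445, -1.083 ]))
(np.float64(0.004925387204759973), [-1, 1, -1, 1, -1, 1, 1], array([ 0.3473,  0.5587,  0.4103,  0.1879, -0.0401,  0.0126, -0.0257,
        0.0445,  0.6339]))
```

```bash
cat > kin2.py <<'E'
from kin import *
rz=lambda a:R.from_euler('z',a).as_matrix(); ry=lambda a:R.from_euler('y',a).as_matrix()
SGN=[-1,1,-1,1,-1,1,-1]
def fk(p,q):
    q=np.array(q)*SGN
    t=np.array([0,0,p[0]]); A=rz(q[0]+p[4])@ry(q[1])
    t=t+A@[p[9],0,0]; A=A@rz(q[2]); t=t+A@[p[5],0,p[1]]; A=A@ry(q[3]); t=t+A@[p[8],0,0]; A=A@rz(q[4]); t=t+A@[p[6],0,p[2]]
    A=A@ry(q[5]); t=t+A@[p[7],0,p[3]]; A=A@rz(q[6])
    return A,t
def res(p):
    r=[]
    for q,x,o in data:
        A,t=fk(p,q); r+=list((t-x)*10)+list(A[:,2]-rot(o)[:,0])
    return np.array(r)
o=least_squares(res,[.33,.4,.4,.1,0,0,0,0,0,0]);print(o.cost,o.x.round(4));print(o.fun.reshape(-1,6).round(3))
E
python3 kin2.py
```

```text
0.003820178818285229 [ 0.3476  0.5485  0.3979  0.1722 -0.039   0.0105  0.0021  0.0036 -0.003
 -0.0127]
[[-0.013  0.021  0.003 -0.     0.    -0.   ]
 [ 0.011 -0.018 -0.004 -0.003 -0.022 -0.   ]
 [-0.015  0.046  0.004 -0.003 -0.022 -0.   ]
 [-0.003  0.01   0.013 -0.002 -0.021  0.   ]
 [ 0.008 -0.042 -0.015 -0.002 -0.02  -0.   ]]
```

```bash
cat > kin2.py <<'E'
from kin import *
rz=lambda a:R.from_euler('z',a).as_matrix(); ry=lambda a:R.from_euler('y',a).as_matrix()
SGN=[-1,1,-1,1,-1,1,-1]
def fk(p,q):
    q=np.array(q)*SGN
    t=np.array([0,0,p[0]]); A=rz(q[0]+p[4])@ry(q[1])
    A=A@rz(q[2]); t=t+A@[p[5],p[6],p[1]]; A=A@ry(q[3]);  A=A@rz(q[4]); t=t+A@[0,p[7],p[2]]
    A=A@ry(q[5]); t=t+A@[p[8],p[9],p[3]]; A=A@rz(q[6]+p[10])
    return A,t
def res(p):
    r=[]
    for q,x,o in data:
        A,t=fk(p,q); r+=list((t-x)*10)+list(A[:,2]-rot(o)[:,0])
    return np.array(r)
o=least_squares(res,[.33,.4,.4,.1]+[0]*7);P=o.x
if __name__=="__main__": print(o.cost,o.x.round(4));print(o.fun.reshape(-1,6).round(3))
E
python3 kin2.py
```

```text
0.0006961328068866593 [ 3.4370e-01  5.5030e-01  3.7100e-01  1.8380e-01  7.9000e-03  4.0000e-04
 -3.0200e-02 -1.9457e+00 -1.4700e-02  1.9433e+00  4.2000e-03]
[[-0.002  0.004 -0.008  0.    -0.    -0.   ]
 [ 0.001 -0.002  0.005 -0.     0.004 -0.   ]
 [ 0.012  0.019  0.006  0.     0.004 -0.   ]
 [ 0.004 -0.009 -0.002  0.001  0.004  0.   ]
 [-0.021 -0.01  -0.001  0.     0.004 -0.   ]]
```

```bash
cat > sim.py <<'E'
from kin2 import *
def full(q,sg7,off):
    A,t=fk(P,q); # undo and redo q7
    A=A@rz(-(q[6]*SGN[6]+P[10]))@rz(sg7*q[6]+off)
    return A@np.array([[0,0,1],[0,1,0],[-1,0,0]]).T if False else np.c_[A[:,2],A[:,1],-A[:,0]],t
best=[]
for sg7 in(1,-1):
    f=lambda o:np.concatenate([(full(q,sg7,o[0])[0]-rot(oo)).ravel() for q,x,oo in data])
    for o0 in(0,1.57,3.14,-1.57):
        o_=least_squares(f,[o0]); best.append((o_.cost,sg7,o_.x[0]))
best.sort(); SG7,OFF=best[0][1:]
def FK(q): return full(q,SG7,OFF)
LO=np.array([-3.06,-.37,-1.25,.18,-1.1,.23,-2.94]);HI=np.array([3.06,2.12,1.32,2.47,4.24,1.98,2.94])
def err(q,T,x):
    A,t=FK(q); return np.r_[(x-t),R.from_matrix(T@A.T).as_rotvec()]
def jac(q):
    J=np.zeros((6,7));A,t=FK(q)
    for i in range(7):
        d=np.zeros(7);d[i]=1e-5; A2,t2=FK(q+d); J[:3,i]=(t2-t)/1e-5; J[3:,i]=R.from_matrix(A2@A.T).as_rotvec()/1e-5
    return J
def step(q,T,x,n=30):
    for _ in range(n):
        e=err(q,T,x); J=jac(q); dq=J.T@np.linalg.solve(J@J.T+1e-6*np.eye(6),e)
        q=np.clip(q+np.clip(dq,-.1,.1),LO,HI)
    return q
def run(q,rows,T=None,x=None):
    A,t=FK(q); T=A if T is None else T; x=t if x is None else x
    for r in rows:
        x=x+T@np.array(r[:3])/100; T=T@R.from_rotvec(r[3:6]).as_matrix(); q=step(q,T,x)
    return q,T,x
if __name__=="__main__":
    print(best[:2],np.array(P).round(3))
    q=np.array(data[0][0]); 
    q,T,x=run(q,[[-5,0,0,0,0,0]]*2+[[0,0,0,-.056,-.119,.018]]*5); print(q.round(2))
    for i in range(15):
        q,T,x=run(q,[[.34,-4.3,1.05,0,0,0]],T,x); print(q.round(2),np.abs(err(q,T,x)).max().round(4))
E
python3 sim.py
```

```text
[(np.float64(7.156142147585731e-05), -1, np.float64(-4.705481658809769)), (np.float64(7.156142147585749e-05), -1, np.float64(1.5777036482835514))] [ 0.344  0.55   0.371  0.184  0.008  0.    -0.03  -1.946 -0.015  1.943
  0.004]
[-1.54  0.55  0.25  1.49  0.53  1.08 -0.1 ]
[-1.53  0.48  0.26  1.61  0.56  1.03 -0.11] 0.0
[-1.52  0.41  0.28  1.71  0.58  0.98 -0.11] 0.0
[-1.51  0.35  0.29  1.81  0.61  0.94 -0.12] 0.0
[-1.5   0.28  0.31  1.9   0.64  0.91 -0.12] 0.0
[-1.48  0.22  0.33  1.98  0.67  0.88 -0.11] 0.0
[-1.46  0.15  0.35  2.05  0.7   0.85 -0.09] 0.0
[-1.44  0.08  0.37  2.12  0.73  0.83 -0.06] 0.0
[-1.41  0.02  0.4   2.18  0.76  0.81 -0.02] 0.0
[-1.37 -0.05  0.44  2.22  0.78  0.79  0.03] 0.0
[-1.34 -0.12  0.48  2.26  0.8   0.77  0.1 ] 0.0
[-1.3  -0.18  0.53  2.29  0.82  0.76  0.18] 0.0
[-1.27 -0.24  0.6   2.3   0.84  0.75  0.28] 0.0
[-1.25 -0.3   0.68  2.3   0.85  0.74  0.38] 0.0
[-1.24 -0.36  0.77  2.29  0.86  0.74  0.49] 0.0
[-1.15 -0.37  0.83  2.27  0.81  0.69  0.68] 0.0036
```

```bash
cat > plan.py <<'E'
from sim import *
def path(q,wps,n):
    # wps list of (x,T) straight interpolation n rows each ; prints
    A,t=FK(q);hist=[]
    for (x1,T1),k in zip(wps,n):
        x0,T0=t,A; rv=R.from_matrix(T0.T@T1).as_rotvec()
        for i in range(1,k+1):
            q=step(q,T0@R.from_rotvec(rv*i/k).as_matrix(),x0+(x1-x0)*i/k)
        A,t=T1,x1; hist.append((q.round(2),np.abs(err(q,T1,x1)).max().round(4)))
    return q,hist
def pose(phi,r,z,lean,yaw):
    x=np.sin(lean)*np.array([np.cos(yaw),np.sin(yaw),0])-np.cos(lean)*EZ; y=np.array([-np.sin(yaw),np.cos(yaw),0])
    return np.array([r*np.cos(phi),r*np.sin(phi),z]),np.c_[x,y,np.cross(x,y)]
def tcp(g,lean): T=Rt(lean,1); return np.array(g)-.18*T[:,0],T
if __name__=="__main__":
    q0=np.array(read_state()["q"])
    H=HANDLE+[0,.0025,0]
    for r in(.42,.46,.5):
     for ystart in(.2,.35,.5):
      for lean in (.53,.6):
        up,_=tcp(H,lean); A=FK(q0)[0]
        w=[(FK(q0)[1]+np.array([-.02,0,.06]),A)]
        phi0=np.arctan2(ystart,.3)
        rr=max(r,np.hypot(.3,ystart))
        w.append((np.array([.3,ystart,.52]),Rt(.55,1))); n=[4,12]
        w.append(pose(phi0,rr,.5,.2,phi0)); n.append(8)
        for f in (.75,.5,.25,0): 
            ph=-.25+(phi0+.25)*f
            w.append(pose(ph,rr+(r-rr)*(1-f),.5,.2,ph)); n.append(5)
        w.append(tcp(H-.08*Rt(lean,1)[:,0]*0+[0,0,.07],lean)); n.append(6)
        w.append(tcp(H,lean)); n.append(5)
        C=[.4983+.0,.05,.34]
        w.append(tcp(C,lean)); n.append(8)
        w.append(tcp(np.array(C)-[0,0,.09],lean)); n.append(8)
        q,h=path(q0,w,n)
        print(r,ystart,lean); 
        for i in (1,6,8,9,10): print("   ",h[i][0],h[i][1])
E
python3 plan.py
```

```text
0.42 0.2 0.53
    [-1.2  -0.05  0.31  2.24  0.72  0.75  0.11] 0.0
    [-0.46  0.16  0.73  2.07 -0.15  0.76  1.67] 0.0
    [-0.49  0.08  0.72  2.24 -0.34  0.33  1.99] 0.0
    [-1.12  0.09  0.91  2.24  0.27  0.35  1.01] 0.0
    [-0.4   0.23  0.17  2.37  1.27  0.23  0.01] 0.0836
0.42 0.2 0.6
    [-1.2  -0.05  0.31  2.24  0.72  0.75  0.11] 0.0
    [-0.46  0.16  0.73  2.07 -0.15  0.76  1.67] 0.0
    [-0.51  0.06  0.73  2.3  -0.49  0.23  2.13] 0.009
    [-1.38  0.12  1.18  2.31  0.31  0.23  0.96] 0.0046
    [-0.19  0.23 -0.1   2.42  1.85  0.24 -0.59] 0.0
0.42 0.35 0.53
    [-1.33  0.18  0.26  2.01  0.63  0.84  0.  ] 0.0
    [-0.21  0.13  0.43  2.07 -0.07  0.76  1.58] 0.0
    [-0.21  0.06  0.41  2.24 -0.24  0.32  1.89] 0.0
    [-0.67  0.06  0.42  2.24  0.43  0.38  0.85] 0.0
    [-0.18  0.22 -0.09  2.37  1.34  0.23 -0.07] 0.0247
0.42 0.35 0.6
    [-1.33  0.18  0.26  2.01  0.63  0.84  0.  ] 0.0
    [-0.21  0.13  0.43  2.07 -0.07  0.76  1.58] 0.0
    [-0.23  0.05  0.44  2.31 -0.38  0.23  2.03] 0.0187
    [-0.84  0.05  0.57  2.3   0.68  0.29  0.6 ] 0.0
    [-0.18  0.23 -0.12  2.42  1.84  0.25 -
[... 3178 characters left out ...]
1  0.05  0.31  2.31 -0.34  0.23  1.99] 0.0217
    [-0.64  0.05  0.36  2.3   0.71  0.3   0.56] 0.0
    [-0.17  0.23 -0.12  2.42  1.84  0.25 -0.58] 0.0
0.5 0.5 0.53
    [-1.39  0.4   0.23  1.69  0.54  0.97  0.01] 0.0
    [ 0.09  0.25  0.12  1.89 -0.03  0.8   1.54] 0.0
    [ 0.11  0.06  0.08  2.24 -0.16  0.32  1.81] 0.0
    [-0.3   0.05  0.02  2.24  0.5   0.39  0.78] 0.0
    [-0.15  0.22 -0.12  2.37  1.35  0.23 -0.08] 0.0157
0.5 0.5 0.6
    [-1.39  0.4   0.23  1.69  0.54  0.97  0.01] 0.0
    [ 0.09  0.25  0.12  1.89 -0.03  0.8   1.54] 0.0
    [ 0.1   0.04  0.09  2.31 -0.28  0.23  1.93] 0.0256
    [-0.38  0.04  0.09  2.3   0.75  0.32  0.53] 0.0
    [-0.17  0.23 -0.13  2.42  1.84  0.25 -0.58] 0.0
```

```bash
cat > scan.py <<'E'
from sim import *
from plan import tcp
def scan(g,lean,n=400,seed=0):
    rng=np.random.default_rng(seed); x,T=tcp(g,lean); out=[]
    for _ in range(n):
        q=rng.uniform(LO,HI); 
        for _ in range(40):
            e=err(q,T,x)
            J=jac(q); q=q+np.clip(J.T@np.linalg.solve(J@J.T+1e-4*np.eye(6),e),-.3,.3); 
            q[[0,6]]=(q[[0,6]]+np.pi)%(2*np.pi)-np.pi; q[4]=(q[4]-1.57+np.pi)%(2*np.pi)+1.57-np.pi
        if np.abs(err(q,T,x)).max()<1e-3:
            m=np.min(np.r_[q-LO,HI-q])
            if m>0.0: out.append((m,q))
    out.sort(key=lambda z:-z[0]); return out
if __name__=="__main__":
  for nm,g in (("A",[.4924,-.1074,.34]),("C",[.506,.05,.34]),("D",[.506,.05,.25])):
    for lean in(.53,.6,.69):
      o=scan(g,lean,60); print(nm,lean,len(o)); 
      for m,q in o[:4]: print("  ",round(m,3),q.round(2))
E
python3 scan.py
```

```text
A 0.53 13
   0.13 [-0.76  0.12  1.04  2.24 -0.52  0.36  2.17]
   0.112 [-0.62  0.09  0.86  2.24 -0.41  0.34  2.06]
   0.099 [-0.38  0.07  0.6   2.24 -0.3   0.33  1.95]
   0.096 [ 1.13  0.09 -1.01  2.24  0.14  0.33  1.5 ]
A 0.6 1
   0.041 [-0.87  0.12  1.15  2.3  -0.78  0.27  2.42]
A 0.69 0
C 0.53 11
   0.182 [ 0.07  0.07 -0.37  2.22  0.56  0.41  0.72]
   0.181 [ 0.05  0.07 -0.34  2.22  0.56  0.41  0.73]
   0.173 [-0.1   0.07 -0.19  2.22  0.53  0.4   0.76]
   0.172 [-0.12  0.07 -0.17  2.22  0.53  0.4   0.76]
C 0.6 5
   0.107 [ 0.05  0.06 -0.35  2.29  0.8   0.34  0.48]
   0.104 [ 0.    0.06 -0.31  2.29  0.79  0.33  0.49]
   0.097 [-0.1   0.05 -0.19  2.29  0.78  0.33  0.5 ]
   0.064 [-0.66  0.06  0.39  2.29  0.68  0.29  0.6 ]
C 0.69 7
   0.11 [ 0.57  0.07 -0.93  2.35  1.29  0.34 -0.02]
   0.071 [ 0.79  0.09 -1.18  2.35  1.31  0.38 -0.04]
   0.062 [ 0.07  0.05 -0.39  2.36  1.26  0.29  0.01]
   0.05 [-0.09  0.05 -0.22  2.36  1.25  0.28  0.02]
D 0.53 4
   0.101 [ 0.19  0.25 -0.54  2.35  1.38  0.33 -0.1 ]
   0.097 [ 0.63  0.37 -1.15  2.35  1.41  0.6  -0.15]
   0.079 [ 0.64  0.38 -1.17  2.35  1.42  0.61 -0.16]
   0.034 [ 0.01  0.24 -0.31  2.35  1.35  0.26 -0.08]
D 0.6 5
   0.064 [ 0.19  0.25 -0.56  2.41  1.71  0.37 -0.46]
   0.061 [ 0.57  0.35 -1.09  2.41  1.62  0.58 -0.38]
   0.061 [ 0.59  0.36 -1.12  2.41  1.62  0.6  -0.37]
   0.046 [ 0.64  0.39 -1.2   2.41  1.6   0.66 -0.36]
D 0.69 5
   0.011 [-0.99  0.38  0.86  2.45  3.39  0.24 -2.19]
   0.007 [-0.77  0.3   0.57  2.46  2.83  0.24 -1.61]
   0.006 [-0.97  0.37  0.83  2.45  3.33  0.24 -2.13]
   0.004 [-0.48  0.26  0.22  2.47  2.44  0.3  -1.21]
```

```bash
cat > search.py <<'E'
from plan import *
import sys
q0=np.array(read_state()["q"]); H=HANDLE+[0.008*.996,.0025,0]
def build(p):
    ys,r,yoff,over,al,z,lean=p
    A=FK(q0)[0]; w=[(FK(q0)[1]+np.array([-.01,0,.06]),A)]; n=[3]
    phi0=np.arctan2(ys,.3); rr=max(r,np.hypot(.3,ys))
    w.append((np.array([.3,ys,.54]),Rt(.55,1))); n.append(8)
    w.append(pose(phi0,rr,z,al,phi0+yoff)); n.append(4)
    for f in(.66,.33,0):
        ph=over+(phi0-over)*f; w.append(pose(ph,rr+(r-rr)*(1-f),z,al,ph+yoff)); n.append(4)
    w.append(tcp(H+[0,0,.07],lean)); n.append(5)
    w.append(tcp(H,lean)); n.append(3)
    C=H+[.015,.16,0]
    w.append(tcp(C,lean)); n.append(4); w.append(tcp(C-[0,0,.09],lean)); n.append(4)
    return w,n
def ev(p):
    w,n=build(p); q,h=path(q0,w,n)
    m=[np.min(np.r_[x-LO,HI-x]) for x,_ in h[2:]]; e=max(x[1] for x in h[2:])
    return min(m)-20*max(0,e-.001),h
if __name__=="__main__":
    rng=np.random.default_rng(int(sys.argv[1])); best=(-9,)
    import time; t0=time.time()
    while time.time()-t0<450:
        p=[rng.uniform(.3,.55),rng.uniform(.36,.48),rng.uniform(-1.2,1.2),rng.uniform(-1.3,-.1),rng.uniform(0,.5),rng.uniform(.42,.54),rng.choice([.5,.53])]
        m,h=ev(p)
        if m>best[0]: best=(m,p,h)
    print(best[0],np.round(best[1],2)); [print("  ",x,e) for x,e in best[2]]
E
sed -i 's/def step(q,T,x,n=30)/def step(q,T,x,n=8)/' sim.py
nproc; for i in 1 2 3 4; do OMP_NUM_THREADS=1 python3 search.py $i > out$i.txt & done; wait; cat out*.txt
```

```text
4
this script no longer has the robot
this script no longer has the robot
this script no longer has the robot
0.1200000000000001 [ 0.32  0.4   1.09 -1.18  0.28  0.42  0.5 ]
   [-1.26 -0.37  1.06  2.15  0.71  0.73  0.9 ] 0.0112
   [-1.35  0.11  0.31  2.02  0.62  0.87  0.06] 0.0
   [ 0.04  0.44 -1.12  2.12  0.29  0.65  2.27] 0.0
   [ 0.64  0.36 -0.96  2.16  0.11  0.61  2.45] 0.0
   [ 1.16  0.29 -0.76  2.19 -0.07  0.59  2.64] 0.0
   [ 1.63  0.24 -0.5   2.22 -0.24  0.59  2.82] 0.0
   [ 1.2  -0.01 -1.01  2.06 -0.1   0.59  1.74] 0.0
   [ 1.09  0.11 -0.98  2.2   0.21  0.39  1.43] 0.0
   [ 0.54  0.12 -0.89  2.18  0.64  0.51  0.65] 0.0
   [ 0.25  0.27 -0.61  2.31  1.23  0.37  0.05] 0.0Exception ignored in: <_io.TextIOWrapper mode='rw' encoding='UTF-8'>
Traceback (most recent call last):
BrokenPipeError: [Errno 32] Broken pipe
Exception ignored in: <_io.TextIOWrapper mode='rw' encoding='UTF-8'>
Traceback (most recent call last):
BrokenPipeError: [Errno 32] Broken pipe
Exception ignored in: <_io.TextIOWrapper mode='rw' encoding='UTF-8'>
Traceback (most recent call last):
BrokenPipeError: [Errno 32] Broken pipe
```

```bash
cat > search2.py <<'E'
from plan import *
q0=np.array(read_state()["q"]); H=HANDLE+[0.008*.996,.0025,0]
def build(p):
    xs,ys,Y,al,z,lean=p
    A=FK(q0)[0]; w=[(FK(q0)[1]+np.array([-.01,0,.06]),A)]; n=[3]
    w.append((np.array([xs,ys,z]),Rt(.5,1))); n.append(8)
    w.append((np.array([xs,ys,z]),pose(0,1,0,al,Y)[1])); n.append(6)
    x1=tcp(H+[0,0,.07],lean)[0]
    w.append((x1,pose(0,1,0,al,Y)[1])); n.append(8)
    w.append(tcp(H+[0,0,.07],lean)); n.append(6)
    w.append(tcp(H,lean)); n.append(3)
    C=H+[.015,.16,0]
    w.append(tcp(C,lean)); n.append(4); w.append(tcp(C-[0,0,.09],lean)); n.append(4)
    return w,n
def ev(p):
    w,n=build(p); q,h=path(q0,w,n)
    m=[np.min(np.r_[x-LO,HI-x]) for x,_ in h[2:]]; e=max(x[1] for x in h[2:])
    return min(m)-20*max(0,e-.001),h
if __name__=="__main__":
    rng=np.random.default_rng(1); B=[]
    import time; t0=time.time()
    while time.time()-t0<500:
        p=[rng.uniform(.28,.42),rng.uniform(.1,.5),rng.uniform(-1.6,2.4),rng.uniform(0,.5),rng.uniform(.44,.54),.5]
        m,h=ev(p); B.append((m,p,h))
    B.sort(key=lambda z:-z[0]); print(len(B))
    for b in B[:4]:
        print(b[0],np.round(b[1],2)); [print("  ",x,e) for x,e in b[2]]
E
OMP_NUM_THREADS=1 python3 search2.py
```

```text
304
-1.338 [ 0.38  0.26 -0.45  0.48  0.47  0.5 ]
   [-1.26 -0.37  1.06  2.15  0.71  0.73  0.9 ] 0.0112
   [-1.45  0.3   0.83  2.13  0.28  0.45  0.56] 0.0
   [-1.53  0.39  0.94  2.07  0.2   0.62  0.32] 0.0
   [-1.28 -0.03  1.32  2.05  0.33  0.67  0.99] 0.0296
   [-1.32 -0.16  1.32  2.06  0.29  0.63  1.34] 0.0224
   [-0.83  0.18  1.14  2.2  -0.61  0.44  2.25] 0.0122
   [-1.33  0.32  1.32  2.17 -0.54  0.43  1.83] 0.0086
   [-0.92  0.36  0.81  2.31 -0.93  0.23  2.17] 0.0679
-1.4480000000000002 [0.35 0.25 0.89 0.25 0.44 0.5 ]
   [-1.26 -0.37  1.06  2.15  0.71  0.73  0.9 ] 0.0112
   [-1.44  0.27  0.74  2.23  0.48  0.41  0.32] 0.0
   [-0.5   0.2  -0.21  2.17 -0.01  0.54  1.78] 0.0
   [ 0.2   0.09  0.07  1.88 -0.27  1.08  2.85] 0.0
   [ 0.1  -0.01  0.08  2.06 -0.07  0.59  1.71] 0.0
   [ 0.11  0.08  0.08  2.2  -0.13  0.37  1.78] 0.0
   [-0.38  0.09  0.12  2.18  0.39  0.43  0.9 ] 0.0
   [-0.46  0.26  0.26  2.32  0.75  0.23  0.53] 0.0734
-1.472 [0.29 0.47 0.89 0.06 0.45 0.5 ]
   [-1.26 -0.37  1.06  2.15  0.71  0.73  0.9 ] 0.0112
   [-1.46  0.44  0.35  1.85  0.48  0.77  0.  ] 0.0
   [-0.83  0.43 -0.35  1.76  0.19  0.93  1.21] 0.0
   [ 0.13  0.11  0.06  1.84 -0.06  1.16  2.68] 0.0
   [ 0.08 -0.01  0.1   2.06 -0.07  0.59  1.71] 0.0
   [ 0.09  0.08  0.1   2.2  -0.14  0.37  1.78] 0.0
   [-0.4   0.09  0.14  2.18  0.38  0.43  0.91] 0.0
   [-0.47  0.26  0.28  2.32  0.73  0.23  0.55] 0.0746
-1.484 [0.35 0.14 0.93 0.31 0.44 0.5 ]
   [-1.26 -0.37  1.06  2.15  0.71  0.73  0.9 ] 0.0112
   [-1.39  0.16  0.92  2.38  0.55  0.28  0.48] 0.0
   [-0.25  0.11 -0.16  2.3  -0.29  0.48  2.33] 0.0
   [ 0.18  0.09  0.11  1.89 -0.34  1.07  2.94] 0.0026
   [ 0.07 -0.01  0.11  2.06 -0.07  0.59  1.71] 0.0
   [ 0.08  0.08  0.11  2.2  -0.14  0.37  1.78] 0.0
   [-0.41  0.09  0.16  2.18  0.38  0.42  0.91] 0.0
   [-0.48  0.26  0.28  2.32  0.72  0.23  0.56] 0.0752
```

```bash
cat > search3.py <<'E'
from plan import *
q0=np.array(read_state()["q"]); H=HANDLE+[0.008*.996,.0025,0]
def build(p):
    ys,r,yoff,over,al,z,lean=p
    A=FK(q0)[0]; w=[(FK(q0)[1]+np.array([-.01,0,.06]),A)]; n=[3]
    phi0=np.arctan2(ys,.3); rr=max(r,np.hypot(.3,ys))
    w.append((np.array([.3,ys,.54]),Rt(.55,1))); n.append(7)
    w.append(pose(phi0,rr,z,al,phi0+yoff)); n.append(5)
    for f in(.5,0):
        ph=over+(phi0-over)*f; w.append(pose(ph,rr+(r-rr)*(1-f),z,al,ph+yoff)); n.append(4)
    w.append(tcp(H+[0,0,.07],lean)); n.append(5)
    w.append(tcp(H,lean)); n.append(2)
    C=H+[.015,.16,0]
    w.append(tcp(C,lean)); n.append(4); w.append(tcp(C-[0,0,.09],lean)); n.append(3)
    return w,n
def ev(p,v=0):
    w,n=build(p); q,h=path(q0,w,n)
    m=[np.min(np.r_[x-LO,HI-x]) for x,_ in h[2:]]; e=sum(x[1] for x in h[2:])
    return min(m)-20*max(0,e-.001),h
if __name__=="__main__":
    rng=np.random.default_rng(5); B=[]
    import time; t0=time.time()
    lo=np.array([.2,.36,-1.6,-.1,0,.48,.5]);hi=np.array([.5,.46,1.8,.35,.5,.56,.5])
    while time.time()-t0<560:
        if len(B)<150 : p=rng.uniform(lo,hi)
        else: p=np.clip(B[rng.integers(3)][1]+rng.normal(size=7)*.12*(hi-lo),lo,hi)
        m,h=ev(p); B.append((m,p,h)); B.sort(key=lambda z:-z[0])
    print(len(B))
    for b in B[:2]:
        print(b[0],np.round(b[1],2)); [print("  ",x,e) for x,e in b[2]]
E
OMP_NUM_THREADS=1 timeout 575 python3 search3.py
```

```text
405
0.1 [0.46 0.36 1.07 0.26 0.23 0.56 0.5 ]
   [-1.26 -0.37  1.06  2.15  0.71  0.73  0.9 ] 0.0112
   [-1.43  0.32  0.3   1.75  0.52  0.96  0.05] 0.0
   [-0.22  0.47 -1.15  1.63  0.3   1.15  2.23] 0.0
   [ 0.31  0.26 -1.15  1.84  0.07  1.04  2.42] 0.0
   [ 0.77 -0.01 -1.    2.02 -0.25  1.03  2.78] 0.0
   [ 1.09 -0.01 -0.9   2.06 -0.1   0.59  1.74] 0.0
   [ 1.    0.1  -0.89  2.2   0.16  0.38  1.48] 0.0
   [ 0.47  0.12 -0.81  2.18  0.61  0.5   0.68] 0.0
   [ 0.15  0.26 -0.48  2.31  1.2   0.33  0.08] 0.0
0.09 [0.49 0.39 1.03 0.23 0.19 0.52 0.5 ]
   [-1.26 -0.37  1.06  2.15  0.71  0.73  0.9 ] 0.0112
   [-1.44  0.38  0.3   1.67  0.5   0.99  0.06] 0.0
   [-0.32  0.57 -1.15  1.61  0.43  1.15  2.12] 0.0
   [ 0.21  0.37 -1.14  1.84  0.24  1.01  2.23] 0.0
   [ 0.74  0.13 -1.09  2.04 -0.04  0.93  2.52] 0.0
   [ 1.05 -0.01 -0.85  2.06 -0.1   0.59  1.74] 0.0
   [ 0.97  0.1  -0.85  2.2   0.15  0.38  1.5 ] 0.0
   [ 0.44  0.11 -0.78  2.18  0.6   0.49  0.69] 0.0
   [ 0.12  0.26 -0.45  2.31  1.19  0.32  0.09] 0.0
```

```bash
cat > rows.py <<'E'
from h import *
def rows(x1,T1,n,grip=9.4):
    s=read_state(); x0=np.array(s["ee_pos"]);A=rot(s["tcp_rot"]); rv=R.from_matrix(A.T@T1).as_rotvec()
    px,pT=x0,A; out=[]
    for i in range(1,n+1):
        X=x0+(x1-x0)*i/n; T=A@R.from_rotvec(rv*i/n).as_matrix()
        d=pT.T@(X-px)*100; 
        r=np.r_[d.round(2),(rv/n).round(3)]; out.append(r)
        # propagate rounded
        px=px+pT@r[:3]/100; pT=pT@R.from_rotvec(r[3:]).as_matrix()
    print("n",n,"mm/row",round(np.linalg.norm(x1-x0)/n*1000,1),"rad/row",np.linalg.norm(rv/n).round(3))
    print(", ".join(", ".join(f"{v:g}" for v in r)+f", {grip}" for r in out))
def pose(phi,r,z,lean,yaw):
    x=np.sin(lean)*np.array([np.cos(yaw),np.sin(yaw),0])-np.cos(lean)*EZ; y=np.array([-np.sin(yaw),np.cos(yaw),0])
    return np.array([r*np.cos(phi),r*np.sin(phi),z]),np.c_[x,y,np.cross(x,y)]
def tcp(g,lean): T=Rt(lean,1); return np.array(g)-.18*T[:,0],T
E
echo
```

```text
(no output)
```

>>> send_rows(steps=[-1.6,0.12,0.33,0,0,0,9.4,-1.6,0.12,0.33,0,0,0,9.4,-1.6,0.12,0.33,0,0,0,9.4,-0.5,0.1,0.1,0,0,0,9.4])

```text
time: 4.6
ee_pos: [0.3705, -0.091, 0.5542]
tcp_rot: [0.873, 0.023, 0.485, -0.04]
wrist_force: [0.2, -0.5, -0.0]
width: 0.094
```

Run:
```python
from rows import *
st();print(np.round(read_state()["q"],3))
rows(np.array([.3,.47,.54]),Rt(.55,1),15)
```

```text
t 4.6 grasp [ 0.4651 -0.0996  0.4014] F gantry [ 0.27 -0.46 -0.03] w 0.094
[-1.247 -0.373  1.042  2.185  0.724  0.702  0.872]
n 15 mm/row 37.7 rad/row 0.0
-0.35, 3.68, -0.74, -0, 0, 0, 9.4, -0.34, 3.68, -0.74, -0, 0, 0, 9.4, -0.35, 3.68, -0.75, -0, 0, 0, 9.4, -0.34, 3.68, -0.74, -0, 0, 0, 9.4, -0.35, 3.68, -0.74, -0, 0, 0, 9.4, -0.34, 3.68, -0.74, -0, 0, 0, 9.4, -0.35, 3.69, -0.75, -0, 0, 0, 9.4, -0.34, 3.68, -0.74, -0, 0, 0, 9.4, -0.35, 3.68, -0.74, -0, 0, 0, 9.4, -0.34, 3.68, -0.74, -0, 0, 0, 9.4, -0.35, 3.68, -0.75, -0, 0, 0, 9.4, -0.34, 3.68, -0.74, -0, 0, 0, 9.4, -0.35, 3.68, -0.74, -0, 0, 0, 9.4, -0.35, 3.68, -0.74, -0, 0, 0, 9.4, -0.34, 3.68, -0.75, -0, 0, 0, 9.4
```

>>> send_rows(steps=[0,3.7,-0.3,0,0,0,9.4,-0.3,3.7,-0.8,0,0,0,9.4,-0.3,3.7,-0.8,0,0,0,9.4,-0.3,3.7,-0.8,0,0,0,9.4,-0.3,3.7,-0.8,0,0,0,9.4,-0.4,3.7,-0.8,0,0,0,9.4,-0.4,3.7,-0.8,0,0,0,9.4,-0.4,3.7,-0.8,0,0,0,9.4])

```text
time: 5.4
ee_pos: [0.3343, 0.2112, 0.542]
tcp_rot: [0.873, 0.022, 0.486, -0.04]
wrist_force: [0.3, -0.3, 0.5]
width: 0.0941
```

>>> send_rows(steps=[-0.4,3.7,-0.8,0,0,0,9.4,-0.4,3.7,-0.8,0,0,0,9.4,-0.4,3.7,-0.8,0,0,0,9.4,-0.4,3.7,-0.8,0,0,0,9.4,-0.4,3.7,-0.8,0,0,0,9.4,-0.4,3.7,-0.8,0,0,0,9.4,-0.4,3.7,-0.8,0,0,0,9.4,0,0,0,0,0,0,9.4])

```text
time: 6.2
ee_pos: [0.2935, 0.4788, 0.5351]
tcp_rot: [0.873, 0.021, 0.487, -0.036]
wrist_force: [0.1, 0.6, -0.2]
width: 0.0941
```

Run:
```python
from rows import *
s,g,C=st();print(np.round(s["q"],3),np.round(s["ee_pos"],3))
phi0=np.arctan2(.47,.3); x,T=pose(phi0,.5576,.54,.2,phi0+1.05); print(x)
rows(x,T,17)
```

```text
t 6.2 grasp [0.3879 0.4711 0.382 ] F gantry [ 0.07  0.6  -0.19] w 0.0941
[-1.494  0.358  0.368  1.721  0.491  0.953  0.067] [0.294 0.479 0.535]
[0.30000857 0.47001342 0.54      ]
n 17 mm/row 0.7 rad/row 0.127
-0, -0.05, 0.05, -0.117, 0.012, 0.046, 9.4, -0.01, -0.05, 0.05, -0.117, 0.012, 0.046, 9.4, -0.01, -0.06, 0.03, -0.117, 0.012, 0.046, 9.4, -0.01, -0.06, 0.04, -0.117, 0.012, 0.046, 9.4, -0.01, -0.07, 0.02, -0.117, 0.012, 0.046, 9.4, -0.02, -0.06, 0.02, -0.117, 0.012, 0.046, 9.4, -0.02, -0.07, 0, -0.117, 0.012, 0.046, 9.4, -0.03, -0.07, 0, -0.117, 0.012, 0.046, 9.4, -0.02, -0.06, -0, -0.117, 0.012, 0.046, 9.4, -0.03, -0.06, -0.02, -0.117, 0.012, 0.046, 9.4, -0.04, -0.06, -0.02, -0.117, 0.012, 0.046, 9.4, -0.03, -0.05, -0.03, -0.117, 0.012, 0.046, 9.4, -0.04, -0.05, -0.04, -0.117, 0.012, 0.046, 9.4, -0.04, -0.04, -0.04, -0.117, 0.012, 0.046, 9.4, -0.04, -0.04, -0.05, -0.117, 0.012, 0.046, 9.4, -0.04, -0.02, -0.05, -0.117, 0.012, 0.046, 9.4, -0.04, -0.02, -0.06, -0.117, 0.012, 0.046, 9.4
```

>>> send_rows(steps=[0,-0.05,0.05,-0.117,0.012,0.046,9.4,0,-0.05,0.05,-0.117,0.012,0.046,9.4,0,-0.06,0.03,-0.117,0.012,0.046,9.4,0,-0.06,0.03,-0.117,0.012,0.046,9.4,0,-0.06,0.02,-0.117,0.012,0.046,9.4,0,-0.06,0.02,-0.117,0.012,0.046,9.4,0,-0.06,0,-0.117,0.012,0.046,9.4,0,-0.06,0,-0.117,0.012,0.046,9.4])

```text
time: 7.0
ee_pos: [0.2993, 0.4687, 0.5377]
tcp_rot: [0.757, -0.286, 0.479, 0.339]
wrist_force: [0.4, -0.1, -0.0]
width: 0.0942
```

>>> send_rows(steps=[0,-0.06,0,-0.117,0.012,0.046,9.4,0,-0.06,0,-0.117,0.012,0.046,9.4,0,-0.06,0,-0.117,0.012,0.046,9.4,0,-0.06,0,-0.117,0.012,0.046,9.4,0,-0.06,0,-0.117,0.012,0.046,9.4,0,-0.06,0,-0.117,0.012,0.046,9.4,0,0,0,-0.117,0.012,0.046,9.4,0,0,0,-0.117,0.012,0.046,9.4])

```text
time: 7.8
ee_pos: [0.3029, 0.4675, 0.5379]
tcp_rot: [0.453, -0.521, 0.353, 0.632]
wrist_force: [-0.2, -0.2, 0.0]
width: 0.094
```

Run:
```python
from rows import *
s,g,C=st();print(np.round(s["q"],3),np.round(s["ee_pos"],3))
phi0=np.arctan2(.47,.3); ph=(phi0+.24)/2; x,T=pose(ph,.47,.54,.2,ph+1.05); print(x)
rows(x,T,8)
```

```text
t 7.8 grasp [0.2943 0.5044 0.3619] F gantry [-0.17 -0.18  0.05] w 0.094
[-0.76   0.346 -0.336  1.649 -0.035  1.007  2.441] [0.303 0.468 0.538]
[0.38215501 0.27360108 0.54      ]
n 8 mm/row 26.2 rad/row 0.031
-0.57, -0.1, -2.55, 0.031, 0.002, -0.003, 9.4, -0.56, -0.19, -2.55, 0.031, 0.002, -0.003, 9.4, -0.56, -0.26, -2.55, 0.031, 0.002, -0.003, 9.4, -0.56, -0.35, -2.54, 0.031, 0.002, -0.003, 9.4, -0.54, -0.42, -2.52, 0.031, 0.002, -0.003, 9.4, -0.54, -0.51, -2.51, 0.031, 0.002, -0.003, 9.4, -0.54, -0.58, -2.5, 0.031, 0.002, -0.003, 9.4, -0.52, -0.67, -2.48, 0.031, 0.002, -0.003, 9.4
```

```bash
cat > fast.py <<'E'
from sim import P,SGN,SG7,OFF,LO,HI,rot,R
from rows import *
import math
def Rz(a): c,s=math.cos(a),math.sin(a); return np.array([[c,-s,0],[s,c,0],[0,0,1.]])
def Ry(a): c,s=math.cos(a),math.sin(a); return np.array([[c,0,s],[0,1,0],[-s,0,c]])
def FKJ(q):
    p=P;qs=np.array(q)*[-1,1,-1,1,-1,1,SG7]; sg=[-1,1,-1,1,-1,1,SG7]
    t=np.array([0,0,p[0]]);A=np.eye(3);ax=[];og=[]
    for i in range(7):
        k=1 if i in(1,3,5) else 2
        ax.append(A[:,k]*sg[i]); og.append(t)
        a=qs[i]+(p[4] if i==0 else OFF if i==6 else 0)
        A=A@(Ry(a) if k==1 else Rz(a))
        if i==2:t=t+A@[p[5],p[6],p[1]]
        if i==4:t=t+A@[0,p[7],p[2]]
        if i==5:t=t+A@[p[8],p[9],p[3]]
    ax=np.array(ax);J=np.r_[np.cross(ax,t-np.array(og)).T,ax.T]
    return np.c_[A[:,2],A[:,1],-A[:,0]],t,J
def step(q,T,x):
    for k in range(4):
        A,t,J=FKJ(q); E=T@A.T; w=.5*np.array([E[2,1]-E[1,2],E[0,2]-E[2,0],E[1,0]-E[0,1]])
        e=np.r_[x-t,w]
        if np.abs(e).max()<2e-5:break
        q=np.clip(q+J.T@np.linalg.solve(J@J.T+1e-6*np.eye(6),e),LO,HI)
    return q,np.abs(e).max()
def path(q,wps):
    A,t,_=FKJ(q);h=[]
    for x1,T1 in wps:
        x0,T0=t,A; rv=R.from_matrix(T0.T@T1).as_rotvec()
        k=int(max(np.linalg.norm(x1-x0)/.02,np.linalg.norm(rv)/.06))+1; em=0;mm=9
        for i in range(1,k+1):
            q,e=step(q,T0@R.from_rotvec(rv*i/k).as_matrix(),x0+(x1-x0)*i/k); em=max(em,e); mm=min(mm,np.min(np.r_[q-LO,HI-q]))
        A,t=T1,x1; h.append((q.round(2),round(em,4),round(mm,3)))
    return q,h
E
cat > search4.py <<'E'
from fast import *
import time
s=read_state();q0=np.array(s["q"]); H=HANDLE+[0.008*.996,.0025,0]
print(FKJ(q0)[1],s["ee_pos"]); print(np.abs(FKJ(q0)[0]-rot(s["tcp_rot"])).max())
lean=.5; C=H+[.015,.16,0]
fin=[tcp(H+[0,0,.07],lean),tcp(H,lean),tcp(C,lean),tcp(C-[0,0,.09],lean)]
# p: loop waypoints
lo=np.array([.25,.3,.48,0,.5, .30,.05,.48,0,-.6]);hi=np.array([.42,.55,.6,.5,3.2, .42,.22,.6,.5,2.8])
def build(p):
    a=(p[:3],pose(0,1,0,p[3],p[4])[1]); b=(p[5:8],pose(0,1,0,p[8],p[9])[1]); return [a,b]+fin
def ev(p):
    q,h=path(q0,build(p)); m=min(x[2] for x in h); e=sum(max(0,x[1]-.001) for x in h); return m-20*e,h
rng=np.random.default_rng(3);B=[];t0=time.time();n=0
while time.time()-t0<300:
    p=rng.uniform(lo,hi) if n<400 else np.clip(B[rng.integers(5)][1]+rng.normal(size=10)*.1*(hi-lo),lo,hi)
    n+=1; m,h=ev(p); B.append((m,p,h)); B.sort(key=lambda z:-z[0]); B=B[:20]
print(n)
for b in B[:2]:
    print(b[0],b[1].round(2)); [print("  ",*x) for x in b[2]]
E
OMP_NUM_THREADS=1 python3 search4.py
```

```text
[0.30514063 0.47229387 0.53577089] [0.30291548 0.46753247 0.53788411]
0.0013253980634923973
3383
-0.6479999999999999 [0.42 0.44 0.48 0.5  1.93 0.3  0.05 0.54 0.5  1.02]
   [-0.42  0.48 -0.46  1.67 -0.33  0.83  2.89] 0.0 0.052
   [ 0.1  -0.15 -0.12  2.24 -0.59  0.84  2.93] 0.0 0.015
   [ 0.34 -0.01 -0.16  2.06 -0.08  0.59  1.72] 0.0 0.056
   [ 0.34  0.08 -0.16  2.19 -0.07  0.38  1.72] 0.0 0.145
   [-0.08  0.09 -0.21  2.17  0.46  0.45  0.82] 0.0 0.141
   [-0.27  0.25  0.02  2.31  0.98  0.23  0.3 ] 0.0334 0.0
-0.6679999999999999 [0.42 0.46 0.49 0.5  2.05 0.3  0.06 0.55 0.5  1.02]
   [-0.44  0.51 -0.48  1.58 -0.3   0.93  2.94] 0.0 0.004
   [ 0.07 -0.15 -0.13  2.24 -0.58  0.84  2.88] 0.0 0.015
   [ 0.34 -0.01 -0.15  2.06 -0.08  0.59  1.72] 0.0 0.096
   [ 0.33  0.08 -0.16  2.19 -0.07  0.38  1.72] 0.0 0.145
   [-0.08  0.09 -0.2   2.17  0.46  0.45  0.83] 0.0 0.141
   [-0.28  0.25  0.03  2.31  0.98  0.23  0.3 ] 0.0344 0.0
```

```bash
sed -e 's/^lean=.5;.*/lean=.46; C=H+[.015,.165,0]/' -e 's/tcp(C-\[0,0,.09\],lean)/tcp(C-[0,0,.095],.44)/' -e 's/<300/<200/' search4.py > search5.py; OMP_NUM_THREADS=1 python3 search5.py
```

```text
[0.30514063 0.47229387 0.53577089] [0.30291548 0.46753247 0.53788411]
0.0013253980634923973
2343
0.018 [0.35 0.52 0.49 0.5  2.15 0.3  0.07 0.5  0.5  0.95]
   [-0.56  0.51 -0.52  1.59 -0.27  0.9   2.87] 0.0 0.073
   [ 0.03 -0.1  -0.14  2.34 -0.65  0.65  2.88] 0.0 0.056
   [ 0.28  0.01 -0.1   2.02 -0.06  0.66  1.7 ] 0.0 0.106
   [ 0.28  0.09 -0.11  2.15 -0.06  0.44  1.7 ] 0.0 0.211
   [-0.12  0.11 -0.17  2.13  0.39  0.5   0.9 ] 0.0 0.207
   [-0.24  0.26 -0.02  2.27  0.68  0.25  0.59] 0.0 0.018
0.017 [0.35 0.46 0.48 0.5  2.03 0.3  0.07 0.51 0.46 1.05]
   [-0.49  0.44 -0.5   1.75 -0.33  0.79  2.88] 0.0 0.055
   [ 0.03 -0.1  -0.15  2.29 -0.58  0.74  2.88] 0.0 0.056
   [ 0.28  0.01 -0.1   2.02 -0.06  0.66  1.7 ] 0.0 0.1
   [ 0.27  0.09 -0.1   2.15 -0.06  0.44  1.71] 0.0 0.211
   [-0.12  0.11 -0.17  2.13  0.38  0.5   0.9 ] 0.0 0.207
   [-0.24  0.26 -0.02  2.27  0.67  0.25  0.6 ] 0.0 0.017
```

```bash
cat > t.py <<'E'
from fast import *
q0=np.array(read_state()["q"]); H=HANDLE+[0.008*.996,.0025,0]
C=H+[.015,.165,0]
for b in ([.35,.12,.54,.2,1.],[.35,.2,.54,.2,1.4],[.38,.1,.54,.1,.6],[.36,.0,.56,.2,.6]):
  for lean,lD in((.46,.38),(.46,.34),(.42,.36)):
    w=[(np.array(b[:3]),pose(0,1,0,b[3],b[4])[1]),tcp(H+[0,0,.07],lean),tcp(H,lean),tcp(C,lean),tcp(C-[0,0,.095],lD)]
    q,h=path(q0,w); print(b,lean,lD); [print("  ",*x) for x in h]
E
python3 t.py
```

```text
[0.35, 0.12, 0.54, 0.2, 1.0] 0.46 0.38
   [-0.37  0.    0.01  2.07 -0.15  0.92  2.3 ] 0.0 0.372
   [-0.09  0.01  0.27  2.02 -0.07  0.66  1.71] 0.0 0.341
   [-0.06  0.09  0.27  2.15 -0.16  0.44  1.81] 0.0 0.213
   [-0.48  0.11  0.23  2.13  0.28  0.48  1.  ] 0.0 0.205
   [-0.41  0.28  0.2   2.21  0.21  0.29  1.06] 0.0 0.064
[0.35, 0.12, 0.54, 0.2, 1.0] 0.46 0.34
   [-0.37  0.    0.01  2.07 -0.15  0.92  2.3 ] 0.0 0.372
   [-0.09  0.01  0.27  2.02 -0.07  0.66  1.71] 0.0 0.341
   [-0.06  0.09  0.27  2.15 -0.16  0.44  1.81] 0.0 0.213
   [-0.48  0.11  0.23  2.13  0.28  0.48  1.  ] 0.0 0.205
   [-0.38  0.29  0.17  2.18  0.15  0.36  1.13] 0.0 0.128
[0.35, 0.12, 0.54, 0.2, 1.0] 0.42 0.36
   [-0.37  0.    0.01  2.07 -0.15  0.92  2.3 ] 0.0 0.372
   [-0.09  0.03  0.28  1.98 -0.07  0.71  1.71] 0.0 0.35
   [-0.07  0.11  0.27  2.12 -0.15  0.51  1.79] 0.0 0.277
   [-0.46  0.12  0.22  2.1   0.21  0.54  1.07] 0.0 0.269
   [-0.41  0.29  0.2   2.2   0.17  0.33  1.11] 0.0 0.095
[0.35, 0.2, 0.54, 0.2, 1.4] 0.46 0.38
   [-0.42  0.07 -0.12  1.99 -0.17  0.96  2.53] 0.0 0.412
   [-0.05  0.01  0.24  2.02 -0.07 
[... 2077 characters left out ...]
 [-0.42  0.28  0.21  2.21  0.2   0.29  1.08] 0.0 0.063
[0.36, 0.0, 0.56, 0.2, 0.6] 0.46 0.34
   [-0.22 -0.04  0.18  2.04 -0.12  0.97  2.19] 0.0 0.328
   [-0.1   0.01  0.29  2.02 -0.07  0.66  1.71] 0.0 0.332
   [-0.08  0.1   0.28  2.15 -0.17  0.44  1.81] 0.0 0.213
   [-0.5   0.11  0.25  2.13  0.28  0.48  1.01] 0.0 0.204
   [-0.39  0.29  0.19  2.18  0.14  0.36  1.14] 0.0 0.128
[0.36, 0.0, 0.56, 0.2, 0.6] 0.42 0.36
   [-0.22 -0.04  0.18  2.04 -0.12  0.97  2.19] 0.0 0.328
   [-0.11  0.03  0.29  1.98 -0.07  0.71  1.71] 0.0 0.334
   [-0.08  0.11  0.29  2.12 -0.15  0.51  1.79] 0.0 0.277
   [-0.48  0.12  0.24  2.1   0.21  0.54  1.08] 0.0 0.269
   [-0.42  0.29  0.21  2.2   0.15  0.32  1.12] 0.0 0.094
```

Run:
```python
from rows import *
b=[.35,.12,.54,.2,1.]
rows(np.array(b[:3]),pose(0,1,0,b[3],b[4])[1],12)
```

```text
n 12 mm/row 29.2 rad/row 0.077
-0.63, 0.62, -2.79, 0.075, 0.002, -0.014, 9.4, -0.63, 0.4, -2.82, 0.075, 0.002, -0.014, 9.4, -0.63, 0.18, -2.85, 0.075, 0.002, -0.014, 9.4, -0.63, -0.04, -2.85, 0.075, 0.002, -0.014, 9.4, -0.61, -0.27, -2.85, 0.075, 0.002, -0.014, 9.4, -0.61, -0.49, -2.82, 0.075, 0.002, -0.014, 9.4, -0.59, -0.7, -2.77, 0.075, 0.002, -0.014, 9.4, -0.58, -0.92, -2.71, 0.075, 0.002, -0.014, 9.4, -0.55, -1.13, -2.64, 0.075, 0.002, -0.014, 9.4, -0.53, -1.33, -2.55, 0.075, 0.002, -0.014, 9.4, -0.51, -1.53, -2.44, 0.075, 0.002, -0.014, 9.4, -0.48, -1.71, -2.32, 0.075, 0.002, -0.014, 9.4
```

>>> send_rows(steps=[-0.6,0.6,-2.8,0.075,0.002,-0.014,9.4,-0.6,0.4,-2.8,0.075,0.002,-0.014,9.4,-0.6,0.2,-2.8,0.075,0.002,-0.014,9.4,-0.6,0,-2.8,0.075,0.002,-0.014,9.4,-0.6,-0.3,-2.8,0.075,0.002,-0.014,9.4,-0.6,-0.5,-2.8,0.075,0.002,-0.014,9.4,-0.6,-0.7,-2.8,0.075,0.002,-0.014,9.4,-0.6,-0.9,-2.7,0.075,0.002,-0.014,9.4])

```text
time: 8.6
ee_pos: [0.3325, 0.2364, 0.5383]
tcp_rot: [0.62, -0.385, 0.499, 0.467]
wrist_force: [0.3, -0.4, -0.2]
width: 0.0943
```

>>> send_rows(steps=[-0.6,-1.1,-2.6,0.075,0.002,-0.014,9.4,-0.5,-1.3,-2.6,0.075,0.002,-0.014,9.4,-0.5,-1.5,-2.4,0.075,0.002,-0.014,9.4,-0.5,-1.7,-2.3,0.075,0.002,-0.014,9.4])

```text
time: 9.0
ee_pos: [0.3467, 0.1213, 0.5392]
tcp_rot: [0.681, -0.304, 0.555, 0.369]
wrist_force: [-0.1, 0.1, -0.5]
width: 0.0939
```

Run:
```python
from rows import *
s,g,C=st();print(np.round(s["q"],3),np.round(s["ee_pos"],3))
H=HANDLE+[0.008*.996,.0025,0]
rows(*tcp(H+[0,0,.07],.46),10)
```

```text
t 9.0 grasp [0.3669 0.151  0.3628] F gantry [-0.16  0.11 -0.48] w 0.0939
[-3.580e-01  6.000e-03  1.000e-03  2.065e+00 -1.470e-01  9.110e-01
  2.291e+00] [0.347 0.121 0.539]
n 10 mm/row 23.6 rad/row 0.111
-0.6, -1.83, -1.37, 0.103, -0.023, -0.035, 9.4, -0.56, -1.97, -1.15, 0.103, -0.023, -0.035, 9.4, -0.51, -2.11, -0.93, 0.103, -0.023, -0.035, 9.4, -0.46, -2.2, -0.7, 0.103, -0.023, -0.035, 9.4, -0.39, -2.28, -0.46, 0.103, -0.023, -0.035, 9.4, -0.31, -2.33, -0.21, 0.103, -0.023, -0.035, 9.4, -0.24, -2.35, 0.03, 0.103, -0.023, -0.035, 9.4, -0.15, -2.33, 0.28, 0.103, -0.023, -0.035, 9.4, -0.07, -2.3, 0.52, 0.103, -0.023, -0.035, 9.4, 0.04, -2.24, 0.76, 0.103, -0.023, -0.035, 9.4
```

>>> send_rows(steps=[-1.2,-1.8,-1.4,0.103,-0.023,-0.035,9.4,-1.2,-2,-1.15,0.103,-0.023,-0.035,9.4,-1.0,-2.1,-0.9,0.103,-0.023,-0.035,9.4,-0.5,-2.2,-0.7,0.103,-0.023,-0.035,9.4,-0.4,-2.3,-0.5,0.103,-0.023,-0.035,9.4,-0.3,-2.3,-0.2,0.103,-0.023,-0.035,9.4,-0.2,-2.3,0,0.103,-0.023,-0.035,9.4,0,-2.3,0.3,0.103,-0.023,-0.035,9.4])

```text
time: 9.8
ee_pos: [0.404, -0.0575, 0.5802]
tcp_rot: [0.836, -0.044, 0.546, 0.046]
wrist_force: [-0.0, 0.3, -0.7]
width: 0.0939
```

>>> send_rows(steps=[0,-2.3,0.5,0.103,-0.023,-0.035,9.4,0,-2.2,0.8,0.103,-0.023,-0.035,9.4,0,0,0,0,0,0,9.4])

```text
time: 10.1
ee_pos: [0.4196, -0.1025, 0.5867]
tcp_rot: [0.849, 0.023, 0.526, -0.039]
wrist_force: [-0.1, -0.2, -0.1]
width: 0.094
```

Run:
```python
from rows import *
s,g,C=st();print(np.round(s["q"],3),np.round(s["ee_pos"],3))
H=HANDLE+[0.008*.996,.0025,0]
rows(*tcp(H,.46),6)
w=snap("wrist","w4"); cv2.imwrite("pics/w4.png",w["image"][:,:,::-1])
print("handle proj",proj(w,[H,HANDLE+[0,.0025,0]-.031*EX]))
```

```text
t 10.1 grasp [ 0.4993 -0.11    0.4255] F gantry [-0.06 -0.22 -0.08] w 0.094
[-0.069 -0.002  0.262  1.977 -0.067  0.708  1.714] [ 0.42  -0.102  0.587]
n 6 mm/row 14.2 rad/row 0.0
1.28, 0.04, -0.62, -0, 0, 0, 9.4, 1.28, 0.04, -0.62, -0, 0, 0, 9.4, 1.28, 0.04, -0.62, -0, 0, 0, 9.4, 1.29, 0.04, -0.61, -0, 0, 0, 9.4, 1.28, 0.04, -0.62, -0, 0, 0, 9.4, 1.28, 0.04, -0.62, -0, 0, 0, 9.4
handle proj [[323.38168135 170.87795745]
 [322.62190001 123.84784867]]
```

View pics/w4.png

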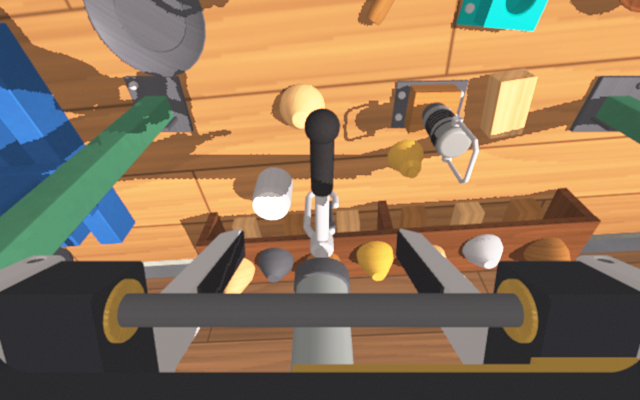

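>>> send_rows(steps=[1.28,0.04,-0.62,0,0,0,9.4,1.28,0.04,-0.62,0,0,0,9.4,1.28,0.04,-0.62,0,0,0,9.4,1.28,0.04,-0.62,0,0,0,9.4,1.28,0.04,-0.62,0,0,0,9.4,1.28,0.04,-0.62,0,0,0,9.4,0,0,0,0,0,0,5,0,0,0,0,0,0,4], grip_force=30)

```text
time: 10.95
ee_pos: [0.4206, -0.0968, 0.5013]
tcp_rot: [0.849, 0.022, 0.527, -0.035]
wrist_force: [-0.2, -0.5, 0.0]
width: 0.0811
```

Run:
```python
from rows import *
s,g,C=st();print(np.round(s["q"],3))
print(need(HANDLE+[0.008,.0025,0],.46))
w=snap("wrist","w5"); cv2.imwrite("pics/w5.png",w["image"][:,:,::-1])
```

```text
t 10.95 grasp [ 0.5001 -0.1034  0.3399] F gantry [-0.2  -0.51  0.02] w 0.0811
[-0.052  0.09   0.253  2.142 -0.162  0.46   1.812]
(array([ 0.006, -0.001, -0.002]), array([ 0.02, -0.35,  0.05]), array([ 0.02, -0.35,  0.05]))
```

View pics/w5.png

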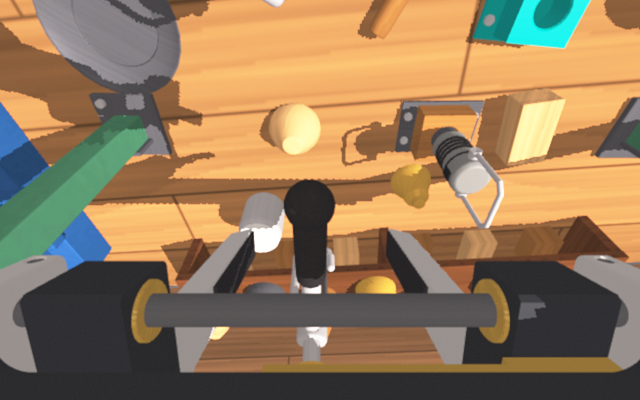

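>>> send_rows(steps=[0,-0.35,0,0,0,0,3,0,0,0,0,0,0,1.5,0,0,0,0,0,0,1,0,0,0,0,0,0,0.5,0,0,0,0,0,0,0.5,0,0,0,0,0,0,0.5,0,0,0,0,0,0,0.5,0,0,0,0,0,0,0.5], grip_force=30)

```text
time: 11.8
ee_pos: [0.4205, -0.1007, 0.5012]
tcp_rot: [0.849, 0.022, 0.527, -0.036]
wrist_force: [-0.2, -0.5, -0.2]
width: 0.0175
```

Run:
```python
from rows import *
s,g,C=st();print(np.round(s["q"],3)); print("rod gantry y:",EY@g, "bar gy:",EY@np.array([.599,.0735,0]), "rest gy", EY@np.array([.597,.069,0]))
```

```text
t 11.8 grasp [ 0.5001 -0.1075  0.3399] F gantry [-0.14 -0.54 -0.18] w 0.0175
[-0.042  0.092  0.254  2.141 -0.173  0.46   1.83 ]
rod gantry y: -0.06258922654443735 bar gy: 0.12644974381072718 rest gy 0.12178978919627927
```

>>> send_rows(steps=[0,0.6,0,0,0,0,0.5,0,1.3,0,0,0,0,0.5,0,1.5,0,0,0,0,0.5,0,1.5,0,0,0,0,0.5,0,1.5,0,0,0,0,0.5,0,1.5,0,0,0,0,0.5,0,1.5,0,0,0,0,0.5,0,1.5,0,0,0,0,0.5])

```text
time: 12.6
ee_pos: [0.4301, 0.0082, 0.5011]
tcp_rot: [0.849, 0.022, 0.526, -0.036]
wrist_force: [5.2, -2.4, -5.5]
width: 0.017
```

>>> send_rows(steps=[0,1.5,0,0,0,0,0.5,0,1.2,0,0,0,0,0.5,0,0.8,0,0,0,0,0.5,0,0,0,0,0,0,0.5,0,0,0,0,0,0,0.5])

```text
time: 13.1
ee_pos: [0.4333, 0.0435, 0.5011]
tcp_rot: [0.849, 0.022, 0.526, -0.035]
wrist_force: [5.4, 0.8, -3.8]
width: 0.0172
```

```bash
cat >> h.py <<'E'
def onplane(d,u,v,x0):
    # intersect ray with gantry plane EX.p = x0 ; return gantry y, z
    o,r=ray(d,u,v); t=(x0-EX@o)/(EX@r); p=o+r*t; return (EY@p).round(4),p[2].round(4)
E
python3 - <<'E'
from rows import *
s,g,C=st();print(np.round(s["q"],3)); print("rod gy:",EY@g)
print(need(g,.46))
a=snap("scene","s2"); crop(a,290,140,410,280,5,"s2c"); w=snap("wrist","w6"); cv2.imwrite("pics/w6.png",w["image"][:,:,::-1])
bowl=g+EX*.080-EZ*.07; print("bowl",bowl, proj(a,[bowl,bowl+EZ*.024+EY*.0095]), proj(w,bowl))
E
```

```text
t 13.1 grasp [0.5132 0.0369 0.3399] F gantry [ 5.33  1.26 -3.85] w 0.0172
[-0.412  0.097  0.214  2.134  0.231  0.478  1.103]
rod gy: 0.08241414803931431
(array([ 0.006,  0.002, -0.003]), array([-0.  ,  0.05,  0.03]), array([0.  , 0.05, 0.03]))
bowl [0.59284167 0.02983897 0.26994218] [[341.23226457 211.79329329]
 [344.70667207 205.22712794]] [[319.49635739 253.91178307]]
```

View pics/s2c.png

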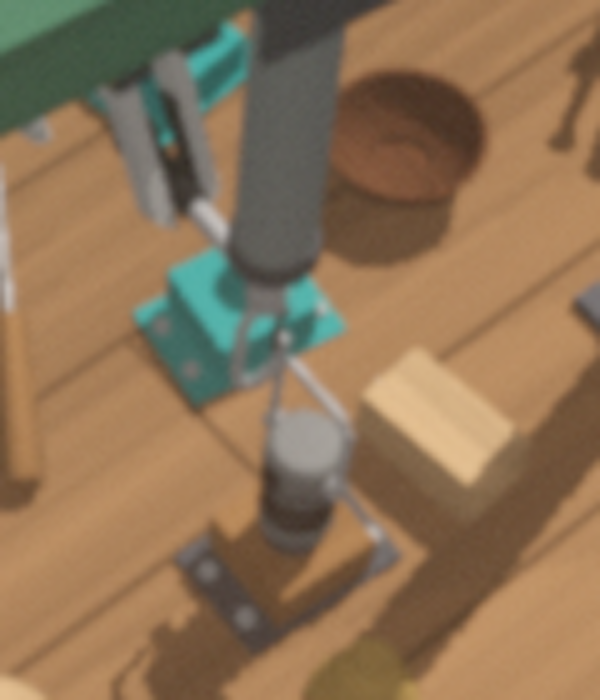

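View pics/w6.png

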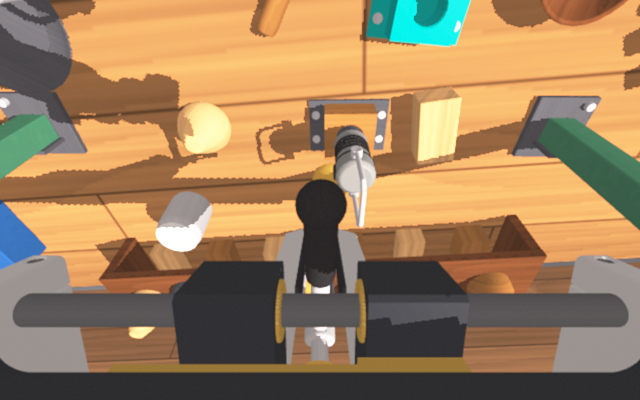

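Run:
```python
from rows import *
a=load("s2")
for x0 in(.585,.589,.593):
  print(x0,onplane(a,353.8,219,x0), onplane(a,290+256/5,140+359/5,x0), "bottom",onplane(a,290+245/5,140+385/5,x0))
# bar hypotheses projection
for gy in(.121,.126,.130):
  for z in(.198,.204):
    c=EX*.589+EY*gy+EZ*z; print(gy,z,((proj(a,[c-.025*EX,c,c+.025*EX])-[290,140])*5).round(0).tolist())
crop(a,330,195,370,235,14,"s2d")
w=load("w6"); crop(w,320,110,390,240,4,"w6c")
for gy in(.121,.126,.130):
  for z in(.198,.204):
    c=EX*.589+EY*gy+EZ*z; print('w',gy,z,((proj(w,[c-.025*EX,c,c+.025*EX])-[320,110])*4).round(0).tolist())
```

```text
0.585 (np.float64(0.136), np.float64(0.1799)) (np.float64(0.0848), np.float64(0.264)) bottom (np.float64(0.079), np.float64(0.2426))
0.589 (np.float64(0.1321), np.float64(0.1891)) (np.float64(0.0813), np.float64(0.2724)) bottom (np.float64(0.0755), np.float64(0.2512))
0.593 (np.float64(0.1281), np.float64(0.1982)) (np.float64(0.0777), np.float64(0.2809)) bottom (np.float64(0.072), np.float64(0.2598))
0.121 0.198 [[278.0, 365.0], [305.0, 396.0], [331.0, 428.0]]
0.121 0.204 [[279.0, 359.0], [306.0, 391.0], [332.0, 422.0]]
0.126 0.198 [[286.0, 361.0], [312.0, 392.0], [339.0, 423.0]]
0.126 0.204 [[286.0, 355.0], [313.0, 386.0], [339.0, 418.0]]
0.13 0.198 [[291.0, 358.0], [317.0, 389.0], [344.0, 420.0]]
0.13 0.204 [[292.0, 352.0], [318.0, 383.0], [345.0, 415.0]]
w 0.121 0.198 [[148.0, 302.0], [140.0, 376.0], [133.0, 444.0]]
w 0.121 0.204 [[150.0, 316.0], [142.0, 391.0], [135.0, 459.0]]
w 0.126 0.198 [[167.0, 302.0], [159.0, 376.0], [151.0, 444.0]]
w 0.126 0.204 [[170.0, 316.0], [161.0, 391.0], [153.0, 459.0]]
w 0.13 0.198 [[183.0, 302.0], [174.0, 377.0], [165.0, 444.0]]
w 0.13 0.204 [[186.0, 316.0], [176.0, 391.0], [167.0, 459.0]]
```

View pics/s2d.png

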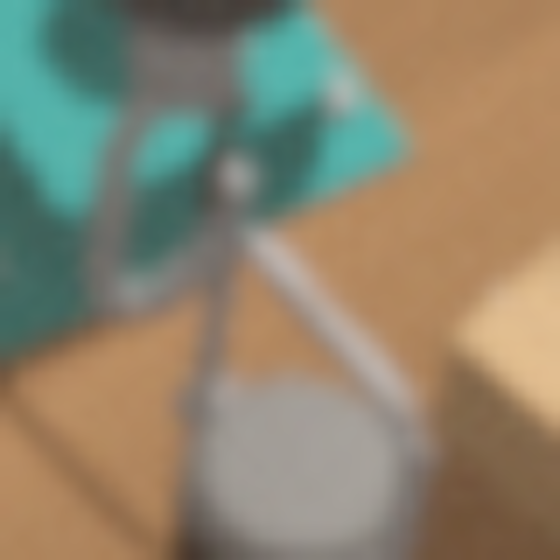

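View pics/w6c.png

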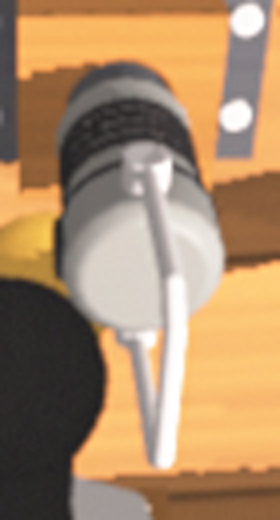

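Run:
```python
from rows import *
from scipy.optimize import least_squares
a=load("s2");w=load("w6"); b=load("t1")
W=lambda u,v:(320+u/4,110+v/4)
for n,p in(("nb",(148,165)),("fb",(138,340))):
    q=atz(w,*W(*p),.134); print(n,EX@q,EY@q)
# fit center gx,gy,z,halflen with wrist + scene
near=[(w,W(174,284)),(a,(347.5,211.4))]; far=[(w,W(160,462)),(a,(359.5,224.8))]
def res(p,cams):
    r=[]
    for lst,s in((near,-1),(far,1)):
        P=EX*(p[0]+s*p[3])+EY*p[1]+EZ*p[2]
        for i in cams:
            d,q=lst[i]; r+=list((proj(d,P)[0]-q))
    return np.array(r+[(p[3]-.027)*2000])
for c in((0,),(0,1)):
    o=least_squares(res,[.589,.126,.2,.027],args=(c,)); print(c,o.x.round(4),o.fun.round(1))
```

```text
nb 0.5606689806948078 0.12663165804769674
fb 0.62654496593052 0.12880495110916157
(0,) [0.5607 0.1217 0.2327 0.027 ] [ 0.9  0.1 -1.  -0.1  0. ]
(0, 1) [0.5887 0.1281 0.1987 0.0278] [ 0.7  2.4 -0.5 -0.5 -0.6 -2.5 -0.6  0.1  1.7]
```

Run:
```python
from rows import *
s,g,C=st()
x,T=tcp(g+EX*.0015-EZ*.092,.37)
rows(x,T,16,0.5)
from fast import path
q,h=path(np.array(s["q"]),[(x,T),tcp(g-EZ*.092+EY*.05,.37),tcp(g+EY*.05,.45)]);[print(*i) for i in h]
```

```text
t 13.2 grasp [0.5131 0.0367 0.3399] F gantry [ 5.19  1.67 -4.39] w 0.017
n 16 mm/row 5.4 rad/row 0.006
0.52, 0, -0.14, 0, 0.006, -0, 0.5, 0.53, 0, -0.15, 0, 0.006, -0, 0.5, 0.52, 0.01, -0.13, 0, 0.006, -0, 0.5, 0.53, -0, -0.14, 0, 0.006, -0, 0.5, 0.53, 0, -0.13, 0, 0.006, -0, 0.5, 0.52, 0, -0.13, 0, 0.006, -0, 0.5, 0.53, 0.01, -0.13, 0, 0.006, -0, 0.5, 0.53, -0, -0.12, 0, 0.006, -0, 0.5, 0.53, 0, -0.12, 0, 0.006, -0, 0.5, 0.53, 0, -0.12, 0, 0.006, -0, 0.5, 0.54, 0.01, -0.11, 0, 0.006, -0, 0.5, 0.53, -0, -0.11, 0, 0.006, -0, 0.5, 0.53, 0, -0.11, 0, 0.006, -0, 0.5, 0.53, 0, -0.1, 0, 0.006, -0, 0.5, 0.54, 0.01, -0.1, 0, 0.006, -0, 0.5, 0.53, -0, -0.1, 0, 0.006, -0, 0.5
[-0.34  0.26  0.18  2.19  0.14  0.33  1.18] 0.0 0.104
[-0.5   0.29  0.24  2.17  0.19  0.36  1.02] 0.0 0.111
[-0.6   0.12  0.29  2.1   0.28  0.52  0.95] 0.0 0.16
```

>>> send_rows(steps=[0.52,0,-0.14,0,0.006,0,0.5,0.53,0,-0.14,0,0.006,0,0.5,0.53,0,-0.14,0,0.006,0,0.5,0.53,0,-0.14,0,0.006,0,0.5,0.53,0,-0.13,0,0.006,0,0.5,0.53,0,-0.13,0,0.006,0,0.5,0.53,0,-0.13,0,0.006,0,0.5,0.53,0,-0.12,0,0.006,0,0.5], grip_force=40)

```text
time: 14.0
ee_pos: [0.441, 0.0425, 0.4589]
tcp_rot: [0.837, 0.023, 0.546, -0.035]
wrist_force: [-5.2, 1.5, 8.6]
width: 0.0169
```

Run:
```python
from rows import *
s,g,C=st();print("rod gy",EY@g, np.round(s["q"],3))
a=snap("scene","s3"); crop(a,300,150,400,250,5,"s3c")
```

```text
t 14.0 grasp [0.5132 0.0366 0.2941] F gantry [-5.28  1.07  8.65] w 0.0169
rod gy 0.08208744675374982 [-0.376  0.178  0.202  2.169  0.18   0.404  1.151]
```

View pics/s3c.png

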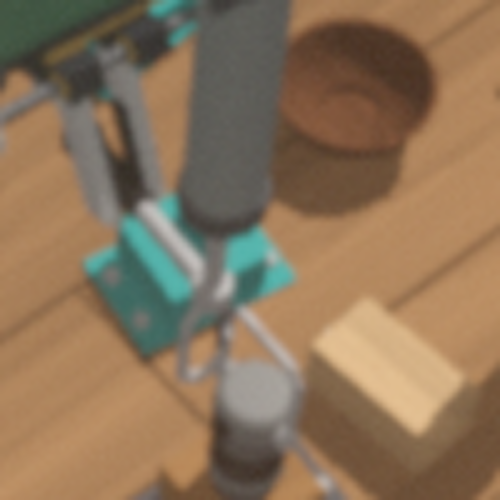

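>>> send_rows(steps=[0.53,0,-0.14,0,0.006,0,0.5,0.53,0,-0.14,0,0.006,0,0.5,0.53,0,-0.14,0,0.006,0,0.5,0.53,0,-0.14,0,0.006,0,0.5,0.53,0,-0.14,0,0.006,0,0.5,0.53,0,-0.14,0,0.006,0,0.5,0.53,0,-0.14,0,0.006,0,0.5,0.4,0,-0.12,0,0.006,0,0.5])

```text
time: 14.85
ee_pos: [0.4479, 0.0418, 0.4175]
tcp_rot: [0.824, 0.024, 0.564, -0.034]
wrist_force: [-0.0, -0.3, 9.6]
width: 0.0171
```

Run:
```python
from rows import *
s,g,C=st();print("rod gy",EY@g, np.round(s["q"],3))
a=snap("scene","s4"); crop(a,320,175,370,245,8,"s4c")
w=snap("wrist","w7"); cv2.imwrite("pics/w7.png",w["image"][:,:,::-1])
bowl=g+EX*.08-EZ*.07; print("bowl",bowl)
print(((proj(a,[bowl,bowl+EZ*.015+EY*.015,bowl-EZ*.017,bowl+.048*EZ,bowl+.024*EZ+.0095*EY])-[320,175])*8).round())
```

```text
t 14.85 grasp [0.5129 0.0366 0.2497] F gantry [-0.02 -0.31  9.55] w 0.0171
rod gy 0.08204753687603022 [-0.334  0.261  0.175  2.197  0.141  0.332  1.188]
bowl [0.59254774 0.02949713 0.17973549]
[[153. 430.]
 [190. 388.]
 [150. 454.]
 [161. 360.]
 [179. 382.]]
```

View pics/s4c.png

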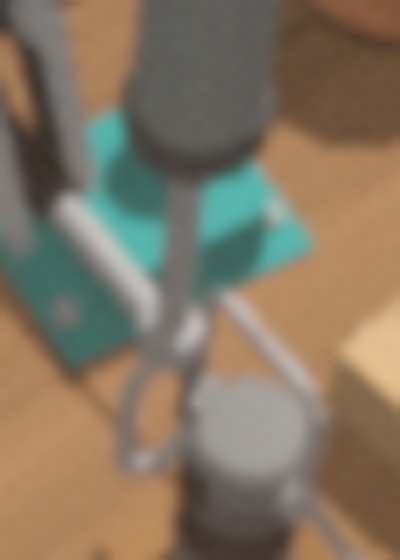

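View pics/w7.png

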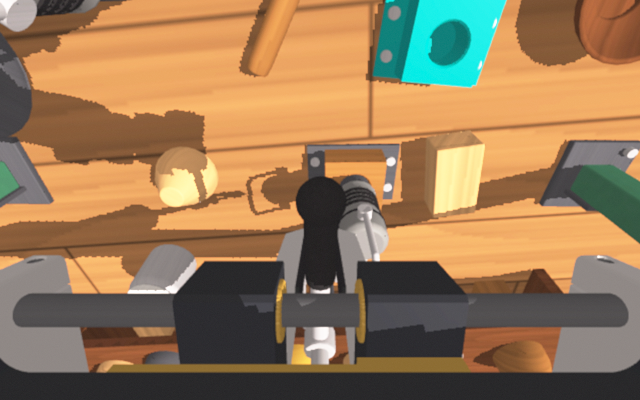

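>>> send_rows(steps=[0,0.3,0,0,0,0,0.5,0,0.4,0,0,0,0,0.5,0,0.4,0,0,0,0,0.5,0,0.4,0,0,0,0,0.5,0,0.4,0,0,0,0,0.5,0,0.3,0,0,0,0,0.5,0,0.2,0,0,0,0,0.5,0,0.2,0,0,0,0,0.5])

```text
time: 15.75
ee_pos: [0.4502, 0.0678, 0.4178]
tcp_rot: [0.825, 0.024, 0.564, -0.034]
wrist_force: [0.5, -1.1, 8.1]
width: 0.0169
```

```bash
cat > chk.py <<'E'
from rows import *
import sys
s,g,C=st();print("rod gy",(EY@g).round(4),"gx",(EX@g).round(4),"q",np.round(s["q"],2),"lean rv",need(g,.36)[0])
n=sys.argv[1]
a=snap("scene","s"+n); crop(a,320,175,370,245,8,"s"+n+"c")
E
python3 chk.py 5
```

```text
t 15.75 grasp [0.5151 0.0626 0.25  ] F gantry [ 0.56 -1.03  8.14] w 0.0169
rod gy 0.1082 gx 0.5075 q [-0.42  0.27  0.21  2.18  0.17  0.34  1.11] lean rv [ 0.004  0.01  -0.003]
```

View pics/s5c.png

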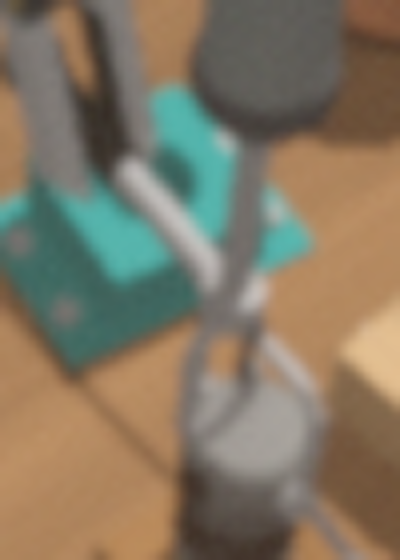

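>>> send_rows(steps=[0,0.12,0,0,0,0,0.5,0,0.12,0,0,0,0,0.5,0,0.12,0,0,0,0,0.5,0,0.12,0,0,0,0,0.5,0,0.12,0,0,0,0,0.5])

```text
time: 16.3
ee_pos: [0.4507, 0.0736, 0.4179]
tcp_rot: [0.825, 0.024, 0.564, -0.034]
wrist_force: [-0.2, -1.2, 8.9]
width: 0.0173
```

>>> send_rows(steps=[0,0.1,0,0,0,0,0.5,0,0.1,0,0,0,0,0.5,0,0.1,0,0,0,0,0.5])

```text
time: 16.6
ee_pos: [0.451, 0.0764, 0.4179]
tcp_rot: [0.825, 0.024, 0.564, -0.034]
wrist_force: [0.2, -1.8, 9.4]
width: 0.0171
```

>>> send_rows(steps=[0,0.1,0,0,0,0,0.5,0,0.1,0,0,0,0,0.5,0,0.1,0,0,0,0,0.5])

```text
time: 16.9
ee_pos: [0.4512, 0.0793, 0.4179]
tcp_rot: [0.825, 0.024, 0.564, -0.034]
wrist_force: [-0.0, -1.4, 9.4]
width: 0.0169
```

```bash
python3 chk.py 6
```

```text
t 16.9 grasp [0.5162 0.074  0.2501] F gantry [ 0.12 -1.38  9.43] w 0.0169
rod gy 0.1196 gx 0.5076 q [-0.46  0.28  0.22  2.18  0.18  0.35  1.07] lean rv [ 0.004  0.01  -0.003]
```

View pics/s6c.png

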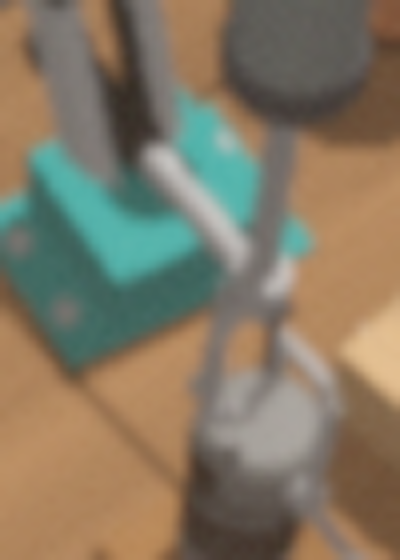

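>>> send_rows(steps=[0,0.1,0,0,0,0,0.5,0,0.1,0,0,0,0,0.5,0,0.1,0,0,0,0,0.5])

```text
time: 17.25
ee_pos: [0.4515, 0.0819, 0.4179]
tcp_rot: [0.824, 0.024, 0.564, -0.035]
wrist_force: [-0.1, -3.0, 10.2]
width: 0.0169
```

>>> send_rows(steps=[0,0.1,0,0,0,0,0.5,0,0.1,0,0,0,0,0.5,0,0.1,0,0,0,0,0.5])

```text
time: 17.55
ee_pos: [0.4517, 0.0848, 0.418]
tcp_rot: [0.825, 0.024, 0.564, -0.035]
wrist_force: [-0.1, -3.3, 10.4]
width: 0.0169
```

>>> send_rows(steps=[0,0.1,0,0,0,0,0.5,0,0.1,0,0,0,0,0.5])

```text
time: 17.75
ee_pos: [0.4519, 0.0867, 0.4179]
tcp_rot: [0.824, 0.024, 0.564, -0.035]
wrist_force: [-0.4, -2.8, 10.0]
width: 0.0174
```

```bash
python3 chk.py 7
```

```text
t 17.75 grasp [0.5169 0.0813 0.2501] F gantry [-0.17 -2.78 10.04] w 0.0174
rod gy 0.127 gx 0.5076 q [-0.48  0.28  0.23  2.17  0.19  0.36  1.05] lean rv [ 0.003  0.01  -0.002]
```

View pics/s7c.png

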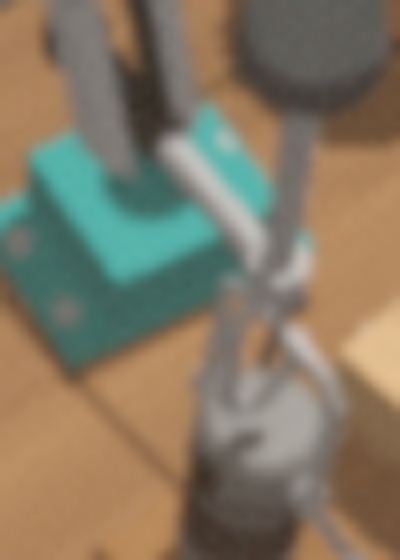

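>>> send_rows(steps=[0,0.1,0,0,0,0,0.5,0,0.1,0,0,0,0,0.5,0,0.1,0,0,0,0,0.5])

```text
time: 18.1
ee_pos: [0.4522, 0.0895, 0.4178]
tcp_rot: [0.824, 0.024, 0.564, -0.035]
wrist_force: [1.3, -4.3, 10.1]
width: 0.017
```

>>> send_rows(steps=[0,0.1,0,0,0,0,0.5,0,0.1,0,0,0,0,0.5])

```text
time: 18.3
ee_pos: [0.4524, 0.0914, 0.4178]
tcp_rot: [0.824, 0.024, 0.564, -0.035]
wrist_force: [-0.2, -5.3, 9.2]
width: 0.0169
```

```bash
python3 chk.py 8
```

```text
t 18.3 grasp [0.5173 0.0859 0.25  ] F gantry [ 0.23 -5.27  9.17] w 0.0169
rod gy 0.1316 gx 0.5076 q [-0.5   0.28  0.23  2.17  0.19  0.36  1.03] lean rv [ 0.003  0.01  -0.002]
```

View pics/s8c.png

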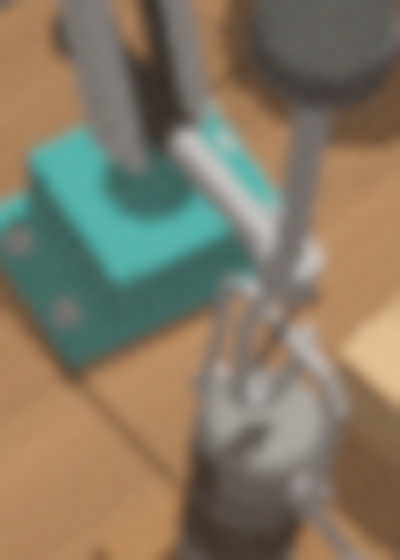

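>>> send_rows(steps=[0,0.1,0,0,0,0,0.5,0,0,0,0,0,0,0.5])

```text
time: 18.55
ee_pos: [0.4525, 0.0925, 0.4178]
tcp_rot: [0.824, 0.024, 0.564, -0.035]
wrist_force: [0.8, -3.8, 9.1]
width: 0.0172
```

>>> send_rows(steps=[0,0.1,0,0,0,0,0.5,0,0,0,0,0,0,0.5])

```text
time: 18.75
ee_pos: [0.4526, 0.0935, 0.4179]
tcp_rot: [0.824, 0.024, 0.564, -0.035]
wrist_force: [1.6, -3.7, 9.2]
width: 0.017
```

>>> send_rows(steps=[0,0.1,0,0,0,0,0.5,0,0,0,0,0,0,0.5])

```text
time: 18.95
ee_pos: [0.4526, 0.0944, 0.4179]
tcp_rot: [0.824, 0.024, 0.564, -0.035]
wrist_force: [0.6, -4.0, 9.3]
width: 0.0168
```

```bash
python3 chk.py 9
python3 - <<'E'
from rows import *
w=snap("wrist","w9"); crop(w,270,150,400,300,4,"w9c"); t=snap("top","t9"); crop(t,230,110,350,200,5,"t9c")
E
```

```text
t 18.95 grasp [0.5175 0.089  0.25  ] F gantry [ 0.9  -3.93  9.35] w 0.0168
rod gy 0.1346 gx 0.5076 q [-0.51  0.28  0.24  2.17  0.19  0.36  1.03] lean rv [ 0.003  0.01  -0.002]
```

View pics/s9c.png

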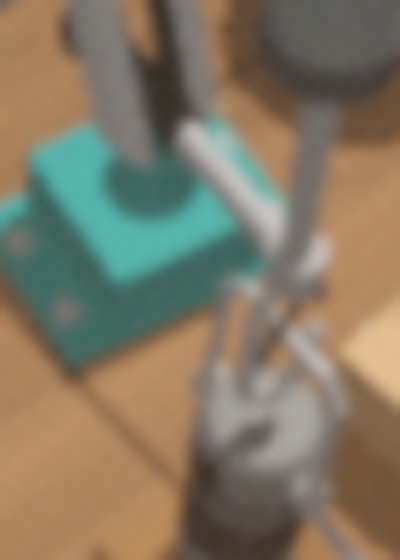

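View pics/w9c.png

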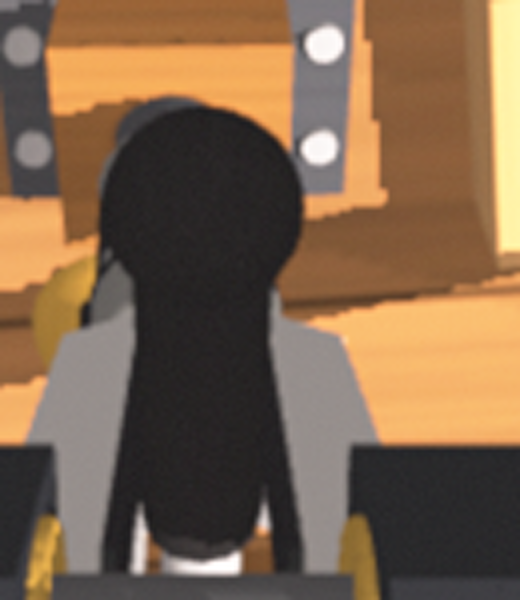

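>>> send_rows(steps=[0,0.1,0,0,0,0,0.5,0,0,0,0,0,0,0.5])

```text
time: 19.3
ee_pos: [0.4527, 0.0952, 0.4179]
tcp_rot: [0.824, 0.024, 0.564, -0.035]
wrist_force: [0.1, -5.0, 9.7]
width: 0.017
```

>>> send_rows(steps=[0,0.1,0,0,0,0,0.5,0,0,0,0,0,0,0.5])

```text
time: 19.5
ee_pos: [0.4528, 0.0959, 0.4179]
tcp_rot: [0.824, 0.024, 0.564, -0.036]
wrist_force: [0.6, -5.1, 10.2]
width: 0.0169
```

>>> send_rows(steps=[0,0.07,0,0,0,0,0.5,0,0,0,0,0,0,0.5])

```text
time: 19.7
ee_pos: [0.4529, 0.0963, 0.4179]
tcp_rot: [0.824, 0.024, 0.565, -0.036]
wrist_force: [-0.3, -7.0, 11.0]
width: 0.0171
```

>>> send_rows(steps=[-0.19,0,0.07,0,0,0,0.5,-0.19,0,0.07,0,0,0,0.5,-0.19,0,0.07,0,0,0,0.5,-0.19,0,0.07,0,0,0,0.5,-0.19,0,0.07,0,0,0,0.5,-0.19,0,0.07,0,0,0,0.5,-0.19,0,0.07,0,0,0,0.5,-0.19,0,0.07,0,0,0,0.5])

```text
time: 20.5
ee_pos: [0.4528, 0.0975, 0.4342]
tcp_rot: [0.825, 0.024, 0.564, -0.035]
wrist_force: [0.8, -1.7, 9.3]
width: 0.0169
```

```bash
python3 chk.py 10
```

```text
t 20.5 grasp [0.5178 0.0922 0.2665] F gantry [ 0.92 -1.6   9.27] w 0.0169
rod gy 0.1379 gx 0.5076 q [-0.52  0.26  0.23  2.14  0.19  0.41  1.03] lean rv [ 0.003  0.011 -0.003]
```

View pics/s10c.png

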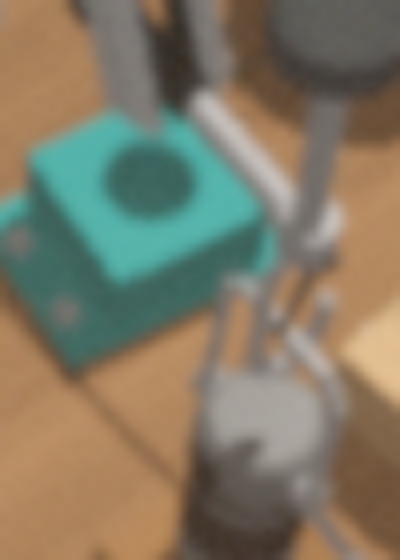

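>>> send_rows(steps=[-0.19,-0.03,0.07,0,0,0,0.5,-0.19,-0.06,0.07,0,0,0,0.5,-0.19,-0.06,0.07,0,0,0,0.5,-0.19,-0.06,0.07,0,0,0,0.5,-0.19,-0.06,0.07,0,0,0,0.5,-0.19,-0.06,0.07,0,0,0,0.5])

```text
time: 21.15
ee_pos: [0.4525, 0.0954, 0.4464]
tcp_rot: [0.825, 0.025, 0.564, -0.034]
wrist_force: [2.5, -0.1, 5.7]
width: 0.0172
```

```bash
python3 chk.py 11
```

```text
t 21.15 grasp [0.5177 0.0904 0.2787] F gantry [2.53 0.12 5.7 ] w 0.0172
rod gy 0.1361 gx 0.5076 q [-0.51  0.24  0.23  2.12  0.18  0.44  1.04] lean rv [ 0.005  0.012 -0.005]
```

View pics/s11c.png

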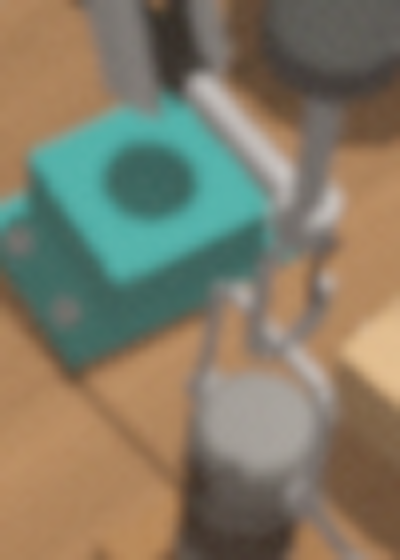

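Run:
```python
from rows import *
s,g,C=st()
g1=g+EZ*.024-EY*.007
rows(*tcp(g1,.36),12,0.5)
```

```text
t 21.2 grasp [0.5176 0.0903 0.2789] F gantry [ 1.16 -0.05  9.41] w 0.017
n 12 mm/row 2.1 rad/row 0.001
-0.19, -0.05, 0.09, 0, 0.001, -0, 0.5, -0.18, -0.05, 0.09, 0, 0.001, -0, 0.5, -0.19, -0.05, 0.09, 0, 0.001, -0, 0.5, -0.19, -0.05, 0.09, 0, 0.001, -0, 0.5, -0.18, -0.05, 0.09, 0, 0.001, -0, 0.5, -0.19, -0.06, 0.09, 0, 0.001, -0, 0.5, -0.19, -0.05, 0.08, 0, 0.001, -0, 0.5, -0.18, -0.05, 0.09, 0, 0.001, -0, 0.5, -0.19, -0.05, 0.09, 0, 0.001, -0, 0.5, -0.19, -0.05, 0.09, 0, 0.001, -0, 0.5, -0.19, -0.05, 0.09, 0, 0.001, -0, 0.5, -0.18, -0.05, 0.09, 0, 0.001, -0, 0.5
```

>>> send_rows(steps=[-0.19,-0.09,0.07,0,0,0,0.5,-0.19,-0.09,0.07,0,0,0,0.5,-0.1,-0.09,0.04,0,0,0,0.5,-0.1,-0.09,0.04,0,0,0,0.5,-0.1,-0.09,0.04,0,0,0,0.5,-0.1,-0.09,0.04,0,0,0,0.5,-0.1,-0.09,0.04,0,0,0,0.5,0,0,0,0,0,0,0.5])

```text
time: 22.0
ee_pos: [0.452, 0.0888, 0.4554]
tcp_rot: [0.825, 0.024, 0.564, -0.034]
wrist_force: [5.4, 0.2, 3.5]
width: 0.0166
```

```bash
python3 chk.py 12
```

```text
t 22.0 grasp [0.517  0.0837 0.2876] F gantry [5.37 0.66 3.48] w 0.0166
rod gy 0.1294 gx 0.5075 q [-0.49  0.22  0.23  2.11  0.18  0.47  1.06] lean rv [ 0.005  0.011 -0.004]
```

View pics/s12c.png

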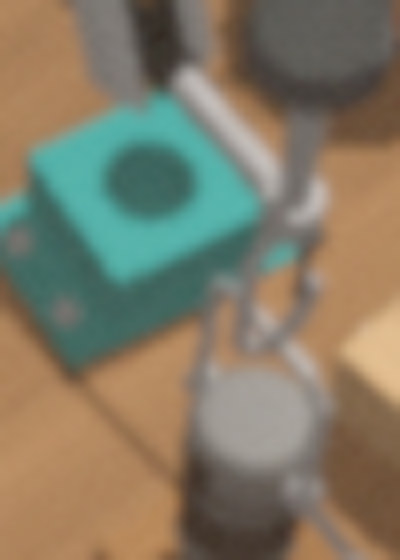

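Run:
```python
from rows import *
s,g,C=st()
g1=g+EZ*.048+EX*.001-EY*.001
rows(*tcp(g1,.44),20,0.5)
```

```text
t 22.05 grasp [0.517  0.0837 0.2876] F gantry [ 5.81 -0.22  2.97] w 0.0166
n 20 mm/row 2.2 rad/row 0.003
-0.22, -0, 0.03, 0, -0.003, -0, 0.5, -0.22, -0, 0.03, 0, -0.003, -0, 0.5, -0.22, -0, 0.03, 0, -0.003, -0, 0.5, -0.22, -0, 0.03, 0, -0.003, -0, 0.5, -0.22, -0, 0.03, 0, -0.003, -0, 0.5, -0.22, -0.01, 0.04, 0, -0.003, -0, 0.5, -0.22, 0, 0.03, 0, -0.003, -0, 0.5, -0.22, 0, 0.03, 0, -0.003, -0, 0.5, -0.21, 0, 0.04, 0, -0.003, -0, 0.5, -0.22, 0, 0.03, 0, -0.003, -0, 0.5, -0.22, 0, 0.04, 0, -0.003, -0, 0.5, -0.22, -0, 0.04, 0, -0.003, -0, 0.5, -0.22, -0, 0.03, 0, -0.003, -0, 0.5, -0.22, -0, 0.04, 0, -0.003, -0, 0.5, -0.22, -0, 0.04, 0, -0.003, -0, 0.5, -0.21, -0, 0.04, 0, -0.003, -0, 0.5, -0.22, -0.01, 0.04, 0, -0.003, -0, 0.5, -0.22, 0, 0.04, 0, -0.003, -0, 0.5, -0.22, 0, 0.04, 0, -0.003, -0, 0.5, -0.22, 0, 0.04, 0, -0.003, -0, 0.5
```

>>> send_rows(steps=[-0.2,0,0.08,0,-0.003,0,0.5,-0.22,0,0.04,0,-0.003,0,0.5,-0.22,0,0.04,0,-0.003,0,0.5,-0.22,0,0.04,0,-0.003,0,0.5,-0.22,0,0.04,0,-0.003,0,0.5,-0.22,0,0.04,0,-0.003,0,0.5,-0.22,0,0.04,0,-0.003,0,0.5,-0.22,0,0.04,0,-0.003,0,0.5])

```text
time: 22.85
ee_pos: [0.4483, 0.0892, 0.4724]
tcp_rot: [0.831, 0.024, 0.555, -0.034]
wrist_force: [5.1, -0.2, 1.7]
width: 0.017
```

```bash
python3 chk.py 13
```

```text
t 22.85 grasp [0.517  0.0837 0.3061] F gantry [5.09 0.25 1.69] w 0.017
rod gy 0.1293 gx 0.5075 q [-0.51  0.19  0.24  2.11  0.2   0.49  1.04] lean rv [ 0.005  0.033 -0.003]
```

View pics/s13c.png

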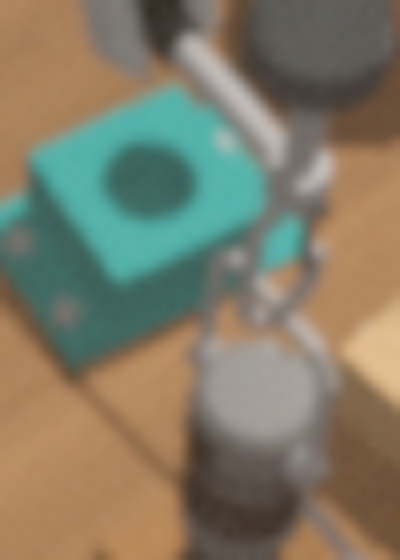

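>>> send_rows(steps=[-0.21,0,0.06,0,-0.003,0,0.5,-0.22,0,0.05,0,-0.003,0,0.5,-0.22,0,0.05,0,-0.003,0,0.5,-0.22,0,0.05,0,-0.003,0,0.5,-0.22,0,0.05,0,-0.003,0,0.5,-0.22,0,0.05,0,-0.003,0,0.5,-0.22,0,0.05,0,-0.003,0,0.5,-0.22,0,0.05,0,-0.003,0,0.5])

```text
time: 23.7
ee_pos: [0.4448, 0.0894, 0.4896]
tcp_rot: [0.837, 0.023, 0.546, -0.035]
wrist_force: [5.2, 0.9, 1.4]
width: 0.0169
```

```bash
python3 chk.py 14
```

```text
t 23.7 grasp [0.517  0.0835 0.3249] F gantry [5.07 1.4  1.37] w 0.0169
rod gy 0.1291 gx 0.5076 q [-0.53  0.16  0.25  2.09  0.23  0.52  1.01] lean rv [ 0.005  0.055 -0.003]
```

View pics/s14c.png

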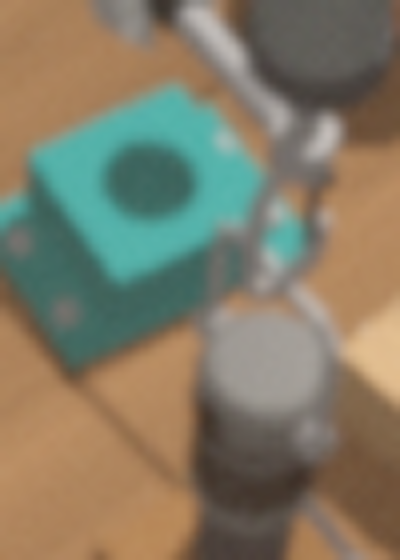

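>>> send_rows(steps=[-0.22,0,0.06,0,-0.003,0,0.5,-0.22,0,0.06,0,-0.003,0,0.5,-0.22,0,0.06,0,-0.003,0,0.5,-0.22,0,0.06,0,-0.003,0,0.5,-0.15,0,0.05,0,-0.002,0,0.5,-0.1,0,0.04,0,0,0,0.5,0,0,0,0,0,0,0.5])

```text
time: 24.45
ee_pos: [0.4427, 0.0894, 0.501]
tcp_rot: [0.84, 0.023, 0.541, -0.035]
wrist_force: [5.0, 0.3, 0.8]
width: 0.0173
```

```bash
python3 chk.py 15
```

```text
t 24.45 grasp [0.517  0.0832 0.3372] F gantry [4.98 0.77 0.8 ] w 0.0173
rod gy 0.1288 gx 0.5076 q [-0.54  0.14  0.25  2.08  0.24  0.54  1.  ] lean rv [ 0.005  0.067 -0.002]
```

>>> send_rows(steps=[-0.09,0,0.04,0,0,0,0.5,-0.09,0,0.04,0,0,0,0.5,0,0,0,0,0,0,0.5])

```text
time: 24.8
ee_pos: [0.4427, 0.0894, 0.503]
tcp_rot: [0.84, 0.023, 0.541, -0.035]
wrist_force: [5.7, 0.9, 1.5]
width: 0.0172
```

>>> send_rows(steps=[-0.05,0,0.06,0,0,0,0.5,-0.05,0,0.06,0,0,0,0.5,0,0,0,0,0,0,0.5])

```text
time: 25.1
ee_pos: [0.443, 0.0892, 0.5035]
tcp_rot: [0.84, 0.022, 0.542, -0.036]
wrist_force: [6.4, -0.4, -2.6]
width: 0.0169
```

```bash
python3 chk.py 16
```

```text
t 25.1 grasp [0.517  0.0827 0.3395] F gantry [ 6.44  0.22 -2.56] w 0.0169
rod gy 0.1284 gx 0.5076 q [-0.54  0.13  0.25  2.08  0.24  0.55  1.  ] lean rv [ 0.005  0.065 -0.001]
```

>>> send_rows(steps=[0.04,0,0,0,0,0,0.5,0,0,0,0,0,0,0.5,0,0,0,0,0,0,0.5,0,0,0,0,0,0,0.5])

```text
time: 25.55
ee_pos: [0.443, 0.0891, 0.5035]
tcp_rot: [0.84, 0.022, 0.542, -0.036]
wrist_force: [4.2, 0.6, -1.2]
width: 0.017
```

```bash
python3 chk.py 17
python3 - <<'E'
from h import *
crop(load("s17"),320,160,380,235,8,"s17d")
E
```

```text
t 25.55 grasp [0.517  0.0827 0.3395] F gantry [ 4.11  0.92 -1.24] w 0.017
rod gy 0.1284 gx 0.5076 q [-0.54  0.13  0.25  2.08  0.24  0.55  1.  ] lean rv [ 0.005  0.065 -0.001]
```

View pics/s17d.png

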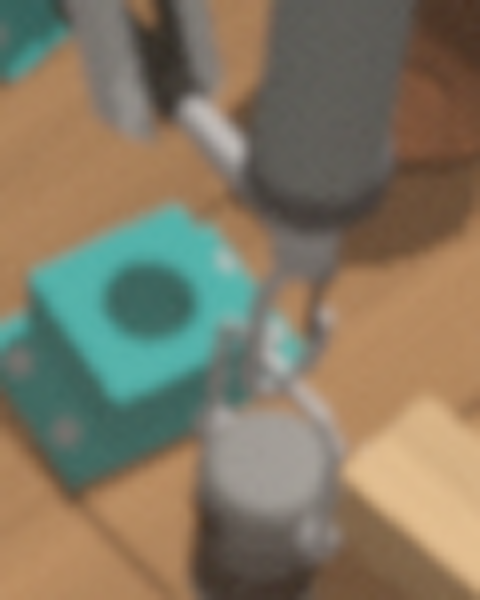

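>>> send_rows(steps=[0,0,0,0,0,0,0.5,0,0,0,0,0,0,0.5,0,0,0,0,0,0,0.5], grip_force=8)

```text
time: 25.9
ee_pos: [0.4428, 0.0891, 0.5035]
tcp_rot: [0.84, 0.022, 0.542, -0.036]
wrist_force: [1.3, -1.5, -0.5]
width: 0.0179
```

>>> send_rows(steps=[0,0,0,0,0,0,1.9,0,0,0,0,0,0,2.2,0,0,0,0,0,0,3,0,0,0,0,0,0,4,0,0,0,0,0,0,5,0,0,0,0,0,0,6,0,0,0,0,0,0,6,0,0,0,0,0,0,6])

```text
time: 26.7
ee_pos: [0.4432, 0.0893, 0.5038]
tcp_rot: [0.84, 0.022, 0.541, -0.035]
wrist_force: [0.1, -0.3, 0.2]
width: 0.0596
```

```bash
python3 chk.py 18
python3 - <<'E'
from h import *
crop(load("s18"),320,160,380,235,8,"s18d")
w=snap("wrist","w18"); cv2.imwrite("pics/w18.png",w["image"][:,:,::-1])
E
```

```text
t 26.7 grasp [0.5174 0.083  0.3399] F gantry [ 0.15 -0.33  0.15] w 0.0596
rod gy 0.1286 gx 0.5079 q [-0.54  0.13  0.25  2.08  0.24  0.55  1.  ] lean rv [ 0.005  0.066 -0.002]
```

View pics/s18d.png

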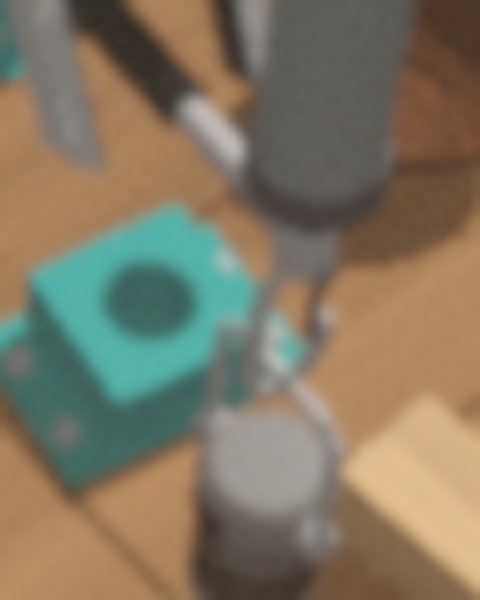

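View pics/w18.png

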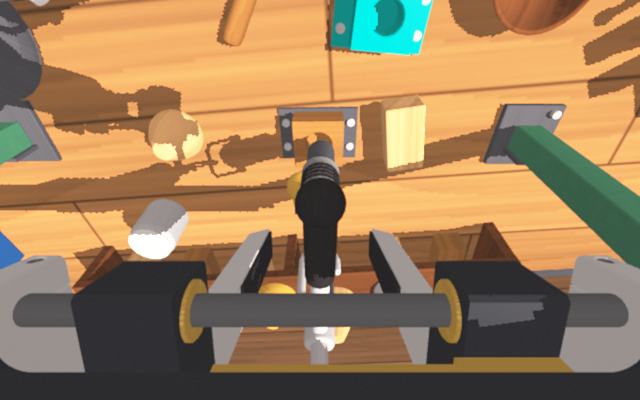

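>>> send_rows(steps=[-0.5,0,0,0,0,0,6.5,-1,0,0,0,0,0,7,-1,0,0,0,0,0,7,-1,0,0,0,0,0,7,-1,0,0,0,0,0,7,-1,0,0,0,0,0,7,-1,0,0,0,0,0,7,-0.5,0,0,0,0,0,7])

```text
time: 27.6
ee_pos: [0.4141, 0.0918, 0.5687]
tcp_rot: [0.84, 0.023, 0.541, -0.035]
wrist_force: [0.0, 0.5, -0.2]
width: 0.0701
```

>>> send_rows(steps=[0,0,0,0,0,0,7,0,0,0,0,0,0,7,0,0,0,0,0,0,7,0,0,0,0,0,0,7,0,0,0,0,0,0,7,0,0,0,0,0,0,7,0,0,0,0,0,0,7,0,0,0,0,0,0,7])

```text
time: 28.4
ee_pos: [0.4144, 0.0917, 0.5675]
tcp_rot: [0.84, 0.022, 0.541, -0.035]
wrist_force: [-0.3, -0.6, -0.1]
width: 0.0699
```

```bash
python3 chk.py 19
python3 - <<'E'
from h import *
a=load("s19");crop(a,320,160,380,235,8,"s19d"); cv2.imwrite("pics/s19.png",a["image"][:,:,::-1])
d=np.abs(a["image"].astype(int)-load("s18")["image"].astype(int))[185:260,335:375]; print(d.mean())
E
```

```text
t 28.4 grasp [0.4885 0.0854 0.4036] F gantry [-0.23 -0.67 -0.07] w 0.0699
rod gy 0.1285 gx 0.479 q [-0.58  0.02  0.23  2.01  0.26  0.74  0.98] lean rv [ 0.005  0.066 -0.002]
1.1816666666666666
```

View pics/s19d.png

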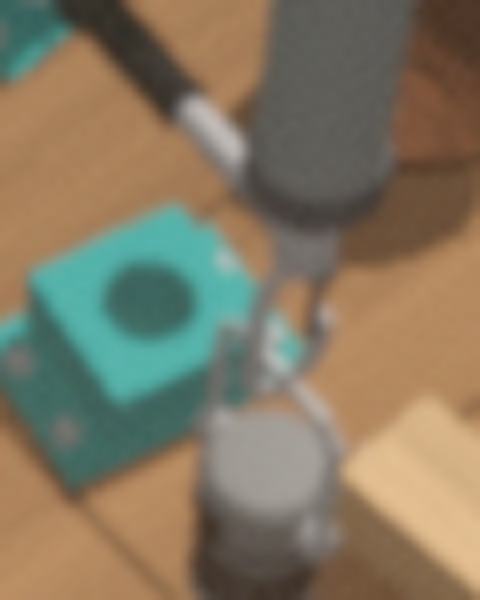

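View pics/s19.png

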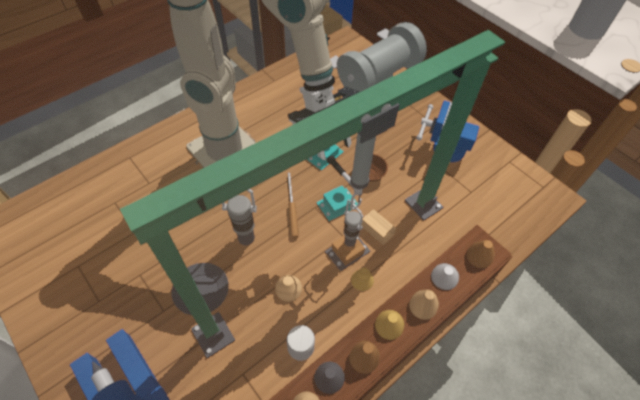

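The polisher hangs still above its rest, at about pixel (353,225). The gate runs down to the nose and looks shut, and nothing else on the bench has moved. Handing in now.

Run:
```python
from h import *
print(hand_in()); print(read_state()["time"])
```

```text
the job is handed in; nothing more can be done
None
the job is handed in; nothing more can be done
```

The polisher is hanging from the hook, fully up and clear of the rest, and I handed the job in at about 28 s of the 62 s allowed.

**What I did:** I gripped the side handle, rolled the hanger over beside the bail and drew the hook down 90 mm. I then pressed it sideways onto the bar until the push turned stiff. The highest sideways force I read was 7 N, taken at the end of each move only. After that I eased the hook up about 90 mm to its stop, shifting it back sideways as it took the load. I let go gradually and backed the hand off.

**Last checks:**
- **Hook height:** the handle was at 339.5 mm with the push reversing against the stop, so the hook is fully up.
- **Bail and gate:** in the scene camera the bar sits in the bowl and the gate looks shut. The picture is blurry there, so the gate is judged by eye.
- **Clearance:** the polisher's underside works out at about 65 mm, well over the 43 mm rest.
- **Stillness:** pictures before and after backing off differ only by noise, the wrist force is near zero, and I saw nothing else moved on the bench.

**What went wrong or disagreed:**
- **Joint limits:** my first approach ran joints 2 and 3 onto the edge of their ranges, reading -0.374 and 1.323 against the listed -0.37 and 1.32. I backed out and took another route, which kept all joints clear of their limits. That brief excess may or may not count as passing the range.
- **Hand lean:** I gripped at about 26° and went down to 21°, less than the 30 to 40° you advised. By calculation the hand stayed about 26 mm clear of the housing at its closest.
- **Force along the handle:** about 5 N showed along x while I held it, and it was gone once released.
- **Bar height:** the cameras put it at 199 mm, but the given sizes make it 204 mm. I aimed at about 203.5 mm, and the gate opened as described.

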